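# Turn the chased plaque to its next side and start the clamp screw

## Task

Give the thick steel plaque on the hold-down plate a quarter turn so that its chalked side lies flat against the stop bar, centred under the nose of the strap clamp and down flat on the bed. Then start the clamp's brass T-screw in its threaded boss the careful way: turn it backward (anticlockwise from above) until you feel it drop off the thread's start, then one full turn forward (clockwise), and finish still gripping the T-head, holding the screw still at one turn in; do not let go. Leave the plaque against the bar and the tools and loose blocks lying about where they are.

Things in the scene. Friction and masses are not known exactly. Their poses are not given: they have to be found in the camera images.
- fixture: Chaser's hold-down plate fixed to the bench: dark cast-iron bed 250 (x) x 240 (y) x 20 mm. Origin: centre of the bed's underside, on the bench; x runs from the robot's side towards the clamp, z up; bed top at z = 20 mm. A steel stop bar along y, 150 mm long, 10 mm thick, stands 14 mm above the bed, its face towards the robot at x = 20 mm. The strap clamp stands behind it.
- strap_nose (a point): Tip of the strap clamp's nose, top edge (fixture x = 8, y = 0, z = 48 mm). The strap is fixed, 34 mm wide, runs from here back over the bar to its foot at x = 112 mm; underside at z = 38 mm, so it overhangs the 12 mm before the bar and a 12 mm plaque goes under it with 6 mm to spare. The T-screw stands upright through it at x = 58, y = 0 mm.
- bar_face (a point): Point on the stop bar's face towards the robot, in its middle, 6 mm above the bed's top (fixture x = 20, y = 0, z = 26 mm).
- plaque: Loose square steel plaque 60 x 60 x 12 mm, 0.33 kg (varies), chased flower on top, lying on the bed before the bar. Origin: centre of its underside; z up. Its chalked side (white line along the top edge and on the side face) is its +x side; a finished row of beads runs along its +y side. At the start the chalked side looks roughly to the fixture's +y: a quarter turn clockwise from above is needed.
- mark_mid (a point): Middle of the plaque's chalked side face, half way up (plaque x = 30, y = 0, z = 6 mm).
- mark_end_a (a point): Point of the chalked side face near one end (plaque x = 30, y = 26, z = 6 mm).
- mark_end_b (a point): Point of the chalked side face near its other end (plaque x = 30, y = -26, z = 6 mm).
- clamp_screw: Brass-headed screw, 0.35 kg (varies), captive upright in the strap: it only turns and moves up and down. Head: flat T-bar 54 mm long (x), 11 mm thick (y), 18 mm high, its +x end painted red. Origin: on the axis at the T-bar's underside, 58 mm above the bench at lift 0; a round neck 25 mm across begins right below the bar. Coarse right-hand thread, pitch 6 mm (6 mm down per clockwise turn).
- t_head (a point): Middle of the T-bar, on the axis, 9 mm above its underside: where to grip.
- screw_turn (a joint): Angle of the screw in rad, positive anticlockwise seen from above (backward, unscrewing); at 0 the T-bar's red end points along the fixture's +x. Starts between -0.25 and 0.25; free to turn without end; about 0.04 N m of friction.
- screw_lift (a joint): Height of the screw, m. At the start it rests unengaged on the thread's end, 4.3 to 5.6 mm up. Turned back it rides up to 6 mm and, 0.5 to 1.7 rad back from the start (hidden in the boss), passes the thread's start and falls 6 mm to about 0, unless held up. Then each turn forward draws it 6 mm down: -6 mm at one turn, with 0.8 mm of play upward. Stops at 8.5 and -10 mm.
- thread_boss: Fixed round threaded boss, 42 mm across and 14 mm high, on the bed under the strap, below the screw. Origin on the screw's axis at the bed's top; where its thread starts cannot be seen.
- chasing_hammer: Loose hammer 230 mm long lying on the left of the bench, steel head 75 mm; origin: middle of its length, on the bench.
- planishing_hammer: Loose hammer 250 mm long lying on the left, steel head 90 mm; origin: middle of its length, on the bench.
- mallet: Loose wooden mallet, 245 mm long, head 85 mm, 60 mm high, lying on the right; origin: on the bench under its handle, 62 mm from the middle of the head.
- stake_block: Dark steel stake 190 x 45 x 45 mm, 2.9 kg, lying on the right; origin: centre of its underside.
- flower: Finished relief flower of bright metal, about 100 mm across and 25 mm high, on the right; origin: centre of its underside.
- punch: Square chasing punch 115 x 8 x 8 mm lying near the left edge of the bed, roughly along the fixture's x; origin: centre of its underside.
- packing_block: Steel packing block 30 x 24 x 18 mm standing on the bed's far right corner; origin: centre of its underside.
There are look-alikes about, which are no part of the job. What is shaped like the plaque but purple is not meant.

How it is judged (in metres and radians):
On the way, in this order (a step that is already met when the one before it is completed fails the run):
1. the plaque has been turned: its chalked side is flat against the stop bar, centred under the clamp's nose, down on the bed (x of each of mark_end_a, mark_end_b in the frame of fixture above 0.0165 m and y of mark_mid in the frame of fixture between -0.015 and 0.015 m and z of mark_mid in the frame of fixture between 0.0235 and 0.0285 m and angle between plaque's own z axis and vertical below 0.06 rad and linear speed of plaque below 0.02 m/s), for 0.3 s.
2. the screw has been turned backward past the thread's start and has dropped (value of joint screw_turn above 0.5 rad and value of joint screw_lift below 0.0025 m), for 0.1 s.
At the end, for the whole second after the job is handed in: Chalked side within 3.5 mm of the stop bar at both ends and within 15 mm of the clamp's centre line, plaque flat on the bed (2.5 mm, 0.06 rad); screw one turn in (4.2 to 7.8 mm below lift 0), still, gripped with over 2 N; fingers off the plaque (x of each of mark_end_a, mark_end_b in the frame of fixture above 0.0165 m and y of mark_mid in the frame of fixture between -0.015 and 0.015 m and z of mark_mid in the frame of fixture between 0.0235 and 0.0285 m and angle between plaque's own z axis and vertical below 0.06 rad and value of joint screw_lift between -0.0078 and -0.0042 m and velocity of joint screw_turn between -0.15 and 0.15 rad/s and velocity of joint screw_lift between -0.003 and 0.003 m/s and contact force between the fingers and clamp_screw above 2 N and contact force between the fingers and plaque below 0.5 N); the arm keeps its last pose, push and grip.
It fails at once if a hammer, the mallet, the stake, the flower, the punch or the packing block is shifted more than 25 mm (distance of any of chasing_hammer, planishing_hammer, mallet, stake_block, flower, punch, packing_block from where it was at the start of the episode above 0.025 m).
It fails at once if the screw is wound in far beyond one turn (value of joint screw_lift below -0.0092 m).
It also fails if it takes over 72 s, if anything falls off the work surface, if the arm or the gripper's body presses on something with over 40 N, if the wrist force passes 120 N, or if a joint passes its speed limit or range.

## Robot

A 6-joint arm with a two-finger parallel gripper is mounted at the origin on the work surface. World frame = base frame: x ahead of the robot, y to its left, z up, the work surface at z = 0. Lengths are in m, angles in degrees, forces in N, time in s.
With the tool pointing down it reaches from about 0.325 to 0.9 m from the base axis. Payload 6.1 kg.
Tool frame: the origin (TCP) lies between the finger pads; the fingertips stand 17 mm ahead of it and the grasp point (between the pads) lies 2 mm behind it; x points along the fingers, z is the direction in which the jaws open and shut, and the axes are right-handed (so a half turn about x gives the same grasp; the last joint's range is limited). The gripper opens to 85 mm and grips with 20 to 120 N. Pads are 22 mm wide; open, the fingers measure 114 mm over their backs; the gripper's body (76 mm by 85 mm) begins 54 mm behind the grasp point. The pads swing forward as they close: fully open they stand 13 mm farther back than shut.
Start: joints at [-82.397, 12.628, 87.462, -0, 79.91, -7.225], TCP at [0.16, -0.604, 0.248] pointing down, gripper open.
Joint ranges: [-170.65, 170.65], [-52.31, 119.04], [5.05, 147.46], [-71.25, 251.25], [11.57, 151.72], [-153.62, 153.62]. Speed limits (degrees/s): [147.25, 147.25, 172.46, 180, 180, 180].

## Interface

Orientations are given as [roll, pitch, yaw] about the fixed x, y, z axes, in that order (R = Rz(yaw) Ry(pitch) Rx(roll)).
In Python, from workcell import observe, camera, camera_model, close_job, recognise, trace gives the robot as it stands.
- The arm moves only by the tool arm_command, never from a script. Its argument "rows" is a list of rows, each an object with "slide": the shift along the tool's x, y, z as a fraction of full scale, a list of three; "spin": the turn about the tool's x as a fraction of full scale. In form: [{"slide": [dx, dy, dz], "spin": spin}, ...]. A call has 1 to 8 rows; each row is the pose to reach, as a shift and turn from the pose commanded when the call began, along the tool's axes at that moment; what a row does not reach only later rows make up. Full scale, the value 1, is 150 mm for a shift and 30 degrees for a turn. A row lasts 1/12 s, in which the tool goes at most 41.7 mm and 7.16 degrees, less where a joint would pass 70% of its speed; a pose out of reach is approached as far as the arm can. A call with a number of a shift or a turn outside -1 to 1 is refused whole. A call with a gripper value outside its range is refused whole. "jaw" is the opening in per cent of the stroke, from 0 (shut) to 100 (fully open), set as the call begins (left out, the last holds). The fingers move at their own pace and stop on an object; "grip_force" is the grip in N (left out, the last holds). Time passes only in rows, so rows that repeat a pose let the fingers close. It gives the time, the measured TCP pose, the force and the opening at its end, in the units of the state.
- observe(): the state, without advancing time (a new reading comes with each control period).
- camera(name): name is "scene" or "top" or "wrist"; returns the picture (480x640x3 uint8, blue, green, red); there is no depth.
- camera_model(name): a dict with "mtx" (3x3 intrinsics, pixels), "R" (3x3) and "t" (3): a world point X has camera coordinates R X + t. Camera axes: x right, y down, z forward; pixel columns grow to the right and rows downward; lengths in m; the calibration is good to about 2 mm. A picture is of the moment at which its call begins: read the wrist's pose just before it. camera_model takes no time and is no camera call; for the wrist camera it gives the pose at the moment of the call.
- close_job(): hands the job in, once; it reports no verdict.
Trained networks look in the newest picture that a camera, given by its name, has taken for a name from the list of things; names that differ only in an ending like _2 or _b are one class to them, and where a whole thing is asked for, a point or a joint stands for the part that bears it (a point fixed in the world has none). Each returns a list of dicts, best first, with "score" (0 to 1); they miss things now and then, are a little off and sometimes report something else, mostly with a low value. They report only what shows in the picture. A call takes as long as a camera call. They do not tell look-alikes from the thing itself.
- recognise(camera, label): "bbox" ([left, top, right, bottom] in pixels, round what is visible of it).
- trace(camera, label): "pixels" (480x640 bool, what is visible of it) and "bbox" ([left, top, right, bottom] in pixels, round what is visible of it).
The state is a dict: "time": time; "joints": joint angles; "joint_velocities": joint speeds; "effort": joint torques, N m; "eef_pos": TCP position; "tool_rot": TCP orientation; "contact_force": force on the tool from outside, world axes, zero at the start; "wrist_torque": the same for the moment, N m; "finger_gap": finger opening in m.
Only numpy, scipy, OpenCV 4.12 (cv2) and the standard library are available. Lean on these libraries where they do the work, as an engineer would, in place of code of your own. Each camera call takes 0.05 s, during which the arm holds its last target.

## Working session

There is one attempt and no reset: what is moved stays moved. The work goes in short steps, Python scripts to look and compute and a tool call to move; the robot and the scene stay as the last step left them, time stands still between calls to the robot, and variables do not carry over. Pictures are saved under pics/ and viewed, and the job is handed in when it is done.

Besides the shell and the picture viewer there is one more tool, called after ">>>" as a command line: name --argument value ..., lists and objects as JSON in quotes. arm_command: Moves the arm, as the interface text tells. Shift numbers are shares of 150 mm and turn numbers shares of 30 degrees, none past 1 either way. Its arguments: {"type":"object","properties":{"rows":{"type":"array","items":{"type":"object","properties":{"slide":{"type":"array","items":{"type":"number","minimum":-1,"maximum":1}},"spin":{"type":"number","minimum":-1,"maximum":1}}}},"jaw":{"type":"number"},"grip_force":{"type":"number"}},"required":["rows"]}

```bash
ls; mkdir -p pics; python3 - <<'E'
from workcell import *
import cv2,numpy as np
s=observe();print(s)
for c in ['scene','top','wrist']:
    im=camera(c);cv2.imwrite(f'pics/{c}0.png',im)
    m=camera_model(c);print(c,np.round(m['mtx'],1).tolist(),np.round(m['R'],4).tolist(),np.round(m['t'],4).tolist())
E
```

```text
pics
{'time': 0.0, 'joints': array([-8.23970747e+01,  1.26770367e+01,  8.75241310e+01, -3.12266098e-04,
        7.99117178e+01, -7.22448125e+00]), 'joint_velocities': array([-0.03306416, -0.02795949,  0.07604031,  0.01087427,  0.07423562,
        0.09914866]), 'effort': array([ 5.38395179e-04, -4.96902895e+01, -3.89399815e+01,  1.02335773e-04,
        1.11323060e-02,  3.21667949e-05]), 'eef_pos': array([ 0.15986689, -0.60362011,  0.24719491]), 'tool_rot': array([172.93150576,  89.8871141 ,  97.75896734]), 'contact_force': array([-0.35236694,  0.39906622,  0.18837247]), 'wrist_torque': array([0.03786845, 0.02879371, 0.03585859]), 'finger_gap': 0.08526684466736904}
scene [[446.9, 0.0, 321.4], [0.0, 446.9, 236.3], [0.0, 0.0, 1.0]] [[-0.1536, 0.9881, 0.0013], [0.8664, 0.1353, -0.4807], [-0.4751, -0.0727, -0.8769]] [0.0966, -0.423, 1.4663]
top [[554.9, 0.0, 318.0], [0.0, 554.9, 238.5], [0.0, 0.0, 1.0]] [[-0.0035, -0.9998, 0.0174], [-0.994, 0.0016, -0.109], [0.1089, -0.0176, -0.9939]] [-0.0228, 0.5185, 1.1522]
wrist [[354.4, 0.0, 312.4], [0.0, 354.4, 241.6], [0.0, 0.0, 1.0]] [[0.2566, -0.9665, -0.0008], [-0.9295, -0.247, 0.274], [-0.265, -0.0696, -0.9617]] [-0.6252, -0.035, 0.3794]
```

View pics/scene0.png

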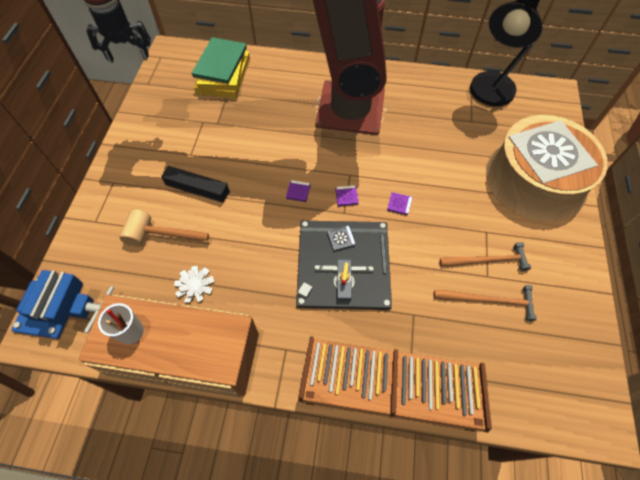

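View pics/top0.png

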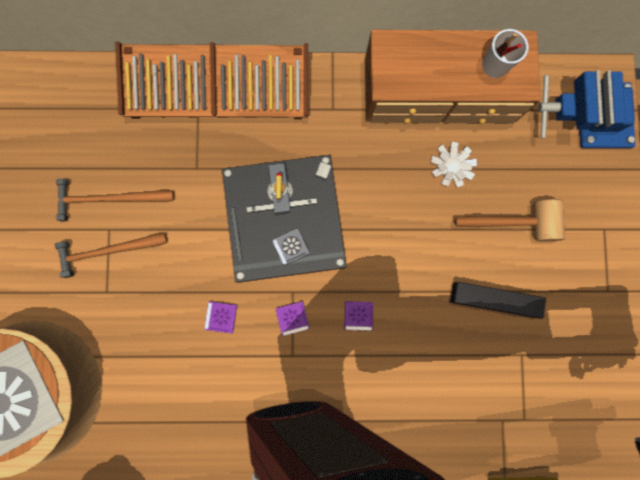

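View pics/wrist0.png

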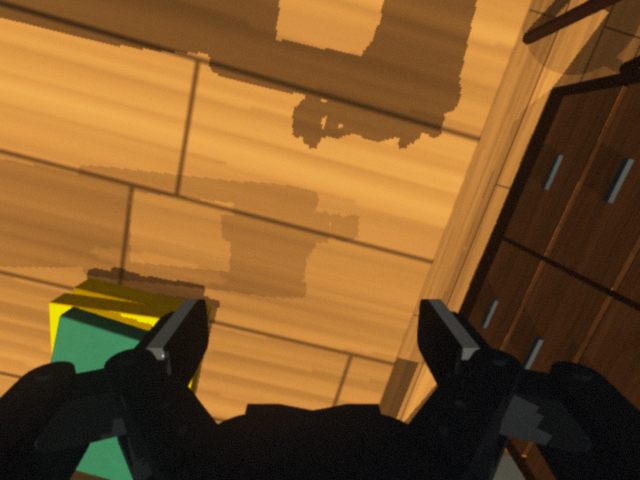

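The scene and top pictures show the bed at about (283,218) in the top image, with the plaque at (291,246), the T-head at (279,187), the punch at (237,235) and the packing block at (324,170). The purple look-alikes lie nearer the robot. I'll zoom in and fit the fixture pose.

```bash
python3 - <<'E'
import cv2
a=cv2.imread('pics/top0.png')[145:290,210:360];b=cv2.imread('pics/scene0.png')[210:315,285:405]
cv2.imwrite('pics/topz.png',cv2.resize(a,None,fx=4,fy=4,interpolation=cv2.INTER_CUBIC))
cv2.imwrite('pics/scz.png',cv2.resize(b,None,fx=5,fy=5,interpolation=cv2.INTER_CUBIC))
from workcell import *
import numpy as np
for c in ['top','scene']:
    for l in ['fixture','plaque','clamp_screw','punch','packing_block']:
        r=trace(c,l)
        for d in r[:3]:
            p=d['pixels'].astype('uint8')
            cn,_=cv2.findContours(p,0,2);cn=max(cn,key=cv2.contourArea)
            print(c,l,round(d['score'],2),np.round(d['bbox'],1),cv2.minAreaRect(cn))
            if l=='fixture' and d is r[0]:
                ap=cv2.approxPolyDP(cv2.convexHull(cn),4,True);print(ap.reshape(-1,2).tolist())
E
```

```text
top fixture 0.85 [218.4 153.1 342.7 286.1] ((282.988037109375, 218.20663452148438), (116.68595886230469, 112.64214324951172), 82.69424438476562)
[[329, 156], [344, 266], [235, 281], [222, 169]]
top fixture 0.7 [273.7 170.3 284.1 200.3] ((278.5, 186.0), (26.0, 11.0), 90.0)
top plaque 0.84 [278.7 300.  308.9 334.6] ((291.5588684082031, 318.2353210449219), (28.376665115356445, 28.619203567504883), 75.96376037597656)
top plaque 0.77 [272.1 228.9 308.5 265.5] ((290.36083984375, 246.5618896484375), (29.14043426513672, 29.241971969604492), 66.03751373291016)
top plaque 0.76 [205.3 303.8 233.8 333.8] ((220.33514404296875, 316.7108154296875), (28.22922706604004, 28.437177658081055), 8.972626686096191)
top clamp_screw 0.61 [273.6 173.1 285.  199.8] ((278.5, 186.0), (26.0, 11.0), 90.0)
top clamp_screw 0.29 [218.7 152.5 343.7 282.9] ((282.6094970703125, 217.80718994140625), (115.73750305175781, 113.62126922607422), 82.27816772460938)
top punch 0.67 [225.1 207.1 241.4 260.4] ((235.63487243652344, 233.90545654296875), (52.61117935180664, 4.3982954025268555), 81.52884674072266)
top punch 0.47 [271.
[... 671 characters left out ...]
6.4 360.  204.1] ((346.7344970703125, 195.81381225585938), (19.183507919311523, 21.591825485229492), 85.2363510131836)
scene punch 0.53 [380.4 234.3 385.7 272.4] ((383.1422424316406, 253.5286102294922), (39.27452850341797, 5.063821792602539), 85.42607879638672)
scene punch 0.34 [122.1 209.1 209.4 248. ] ((162.55523681640625, 237.21551513671875), (84.53467559814453, 36.85984802246094), 20.44955062866211)
scene packing_block 0.6 [299.3 285.4 311.  296.5] ((304.65380859375, 290.26922607421875), (9.15255355834961, 11.371355056762695), 33.690067291259766)
scene packing_block 0.42 [435.4 285.2 537.2 321.6] ((485.056640625, 305.4967956542969), (36.509300231933594, 100.53104400634766), 86.748046875)
```

View pics/topz.png

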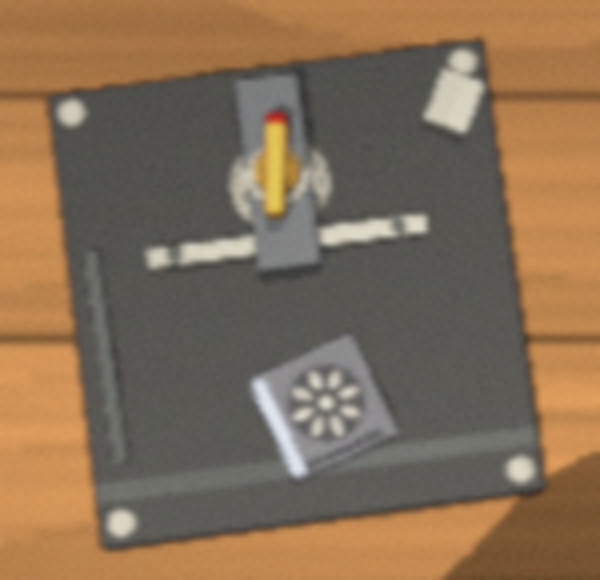

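View pics/scz.png

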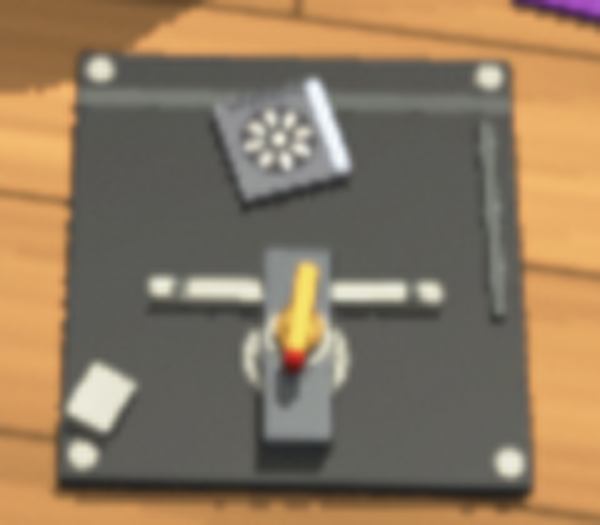

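```bash
cat > h.py <<'E'
import numpy as np, cv2
from scipy.optimize import least_squares
from workcell import *
def ray(c,uv,z,m=None):
    m=m or camera_model(c); R=np.array(m['R']);t=np.array(m['t']);K=np.array(m['mtx'])
    o=-R.T@t; d=R.T@np.linalg.inv(K)@np.array([uv[0],uv[1],1.]); s=(z-o[2])/d[2]; return (o+s*d)
def proj(c,X,m=None):
    m=m or camera_model(c); R=np.array(m['R']);t=np.array(m['t']);K=np.array(m['mtx'])
    p=(np.atleast_2d(X)@R.T+t)@K.T; return p[:,:2]/p[:,2:]
def fix2w(P,x,y,th):
    c,s=np.cos(th),np.sin(th);P=np.atleast_2d(P).astype(float)
    return np.c_[x+c*P[:,0]-s*P[:,1], y+s*P[:,0]+c*P[:,1], P[:,2]]
E
python3 - <<'E'
from h import *
tz=lambda L:(np.array(L)+.5)/4-.5+[210,145]
sz=lambda L:(np.array(L)+.5)/5-.5+[285,210]
C=np.array([[125,120,20],[125,-120,20],[-125,-120,20],[-125,120,20]])/1e3
obs={'top':tz([[50,97],[483,42],[545,490],[103,548]]),'scene':sz([[531,492],[60,488],[80,53],[509,64]])}
# note scene bottom edge includes front side of bed
res={}
for cs in (['top'],['scene'],['top','scene']):
    f=lambda p:np.concatenate([(proj(c,fix2w(C,*p))-obs[c]).ravel() for c in cs])
    r=least_squares(f,[.55,0,0.1]);print(cs,r.x,np.degrees(r.x[2]),np.round(r.fun,1))
    res[len(cs)]=r.x
for c in ('top','scene'):
    m=camera_model(c);print(-np.array(m['R']).T@np.array(m['t']))
P={'top':tz([[250,380],[350,337],[398,432],[298,478]]),'scene':sz([[318,79],[352,172],[246,204],[215,103]])}
for c in P: 
    q=np.array([ray(c,u,.032) for u in P[c]]);print(c,np.round(q,4).tolist(),q.mean(0))
print(ray('top',tz([[278,117]])[0],.08),ray('top',tz([[274,212]])[0],.08))
E
```

```text
['top'] [0.56486319 0.04959251 0.12901449] 7.391985798006378 [-0.8 -0.9  0.6 -1.   0.9  0.7 -0.7  1. ]
['scene'] [0.57016059 0.04960593 0.13481473] 7.724315016626225 [ 1.2  0.5 -0.9 -0.6 -0.7  0.3  0.4 -0.4]
['top', 'scene'] [0.56678692 0.04961219 0.13120781] 7.517653800917907 [-0.9 -1.6  0.5 -1.9  1.  -0.3 -0.5  0.2  1.1 -0.6 -0.9 -2.  -0.3 -0.9
  0.7 -1.3]
[ 0.38984339 -0.00328023  1.20203157]
[1.07798514 0.06837959 1.08239863]
top [[0.5158, 0.073, 0.032], [0.5387, 0.0201, 0.032], [0.488, -0.0053, 0.032], [0.4638, 0.0475, 0.032]] [0.50155552 0.03385525 0.032     ]
scene [[0.4644, 0.0479, 0.032], [0.5182, 0.0729, 0.032], [0.5458, 0.02, 0.032], [0.4878, -0.0052, 0.032]] [0.50405228 0.03392513 0.032     ]
[0.64669628 0.05627624 0.08      ] [0.59712239 0.05811757 0.08      ]
```

```bash
cat >> h.py <<'E'
from scipy.spatial.transform import Rotation as Ro
def st():
    s=observe();R=Ro.from_euler('xyz',s['tool_rot'],degrees=True).as_matrix()
    return s,np.array(s['eef_pos']),R
def yaw(R): return np.degrees(np.arctan2(R[1,2],R[0,2]))
def plan(p,yw=None):
    s,q,R=st(); d=R.T@(np.array(p)-q)/.15
    y=yaw(R); sp=None
    if yw is not None:
        # spin + about tool x (down) => yaw decreases
        sp=-(yw-y)/30*(-np.sign(R[2,0]))*1.0
        if R[2,0]>0: sp=-sp
    print('t',round(s['time'],2),'pos',np.round(q,4),'yaw',round(y,2),'j',np.round(s['joints'],1),'gap',round(s['finger_gap']*1e3,1),'F',np.round(s['contact_force'],1),'\n slide',np.round(d,3),'spin',sp)
E
python3 - <<'E'
from h import *
s,q,R=st();print(np.round(R,3));plan([.5,.034,.248],26)
E
```

```text
[[ 0.     0.967  0.256]
 [-0.     0.256 -0.967]
 [-1.    -0.     0.   ]]
t 0.65 pos [ 0.1599 -0.6042  0.2484] yaw -75.17 j [-82.4  12.6  87.5  -0.   79.9  -7.2] gap 85.7 F [-0.   0.2  0.3] 
 slide [ 2.000e-03  3.280e+00 -3.533e+00] spin -3.3723884198827743
```

>>> arm_command --rows '[{"slide": [0,0.93,-1],"spin": -1},{"slide": [0,0.93,-1],"spin": -1},{"slide": [0,0.93,-1],"spin": -1},{"slide": [0,0.93,-1],"spin": -1},{"slide": [0,0.93,-1],"spin": -1},{"slide": [0,0.93,-1],"spin": -1}]' --jaw 100

```text
time: 1.15
eef_pos: [0.259, -0.4183, 0.2481]
tool_rot: [109.4, 89.8, 64.5]
contact_force: [-0.3, 0.2, 0.3]
finger_gap: 0.0851
```

```bash
python3 -c "
from h import *
plan([.46,.034,.25],26)"
```

```text
t 1.15 pos [ 0.259  -0.4183  0.2481] yaw -44.85 j [-6.750e+01 -5.800e+00  1.068e+02  1.000e-01  7.920e+01 -2.270e+01] gap 85.1 F [-0.3  0.2  0.3] 
 slide [-2.000e-03  3.083e+00 -1.176e+00] spin -2.3616358720827737
```

>>> arm_command --rows '[{"slide": [0,1,-0.4],"spin": -1},{"slide": [0,1,-0.4],"spin": -1},{"slide": [0,1,-0.4],"spin": -1},{"slide": [0,1,-0.4],"spin": -1},{"slide": [0,1,-0.4],"spin": -1}]'

```text
time: 1.57
eef_pos: [0.3223, -0.2704, 0.2484]
tool_rot: [66.2, 89.9, 51.6]
contact_force: [-0.0, -0.1, 1.4]
finger_gap: 0.0853
```

```bash
python3 -c "
from h import *
plan([.46,.034,.25],26)"
```

```text
t 1.57 pos [ 0.3223 -0.2704  0.2484] yaw -14.55 j [-5.09e+01 -1.68e+01  1.16e+02  1.00e-01  8.08e+01 -3.63e+01] gap 85.3 F [-0.  -0.1  1.4] 
 slide [-0.005  2.195  0.379] spin -1.35155011989006
```

>>> arm_command --rows '[{"slide": [0,1,0.2],"spin": -1},{"slide": [0,1,0.2],"spin": -1},{"slide": [0,1,0.2],"spin": -1},{"slide": [0,1,0.2],"spin": -1},{"slide": [0,1,0.2],"spin": -1}]'

```text
time: 1.98
eef_pos: [0.3903, -0.1347, 0.2487]
tool_rot: [22.2, 89.9, 37.7]
contact_force: [-0.2, -0.2, 0.2]
finger_gap: 0.0852
```

```bash
python3 -c "
from h import *
plan([.46,.034,.25],26)"
```

```text
t 1.98 pos [ 0.3903 -0.1347  0.2487] yaw 15.43 j [-3.01e+01 -1.81e+01  1.17e+02  1.00e-01  8.10e+01 -4.55e+01] gap 85.2 F [-0.2 -0.2  0.2] 
 slide [-0.007  0.96   0.747] spin -0.3523456975326022
```

>>> arm_command --rows '[{"slide": [0,0.95,0.75],"spin": -0.35},{"slide": [0,0.95,0.75],"spin": -0.35},{"slide": [0,0.95,0.75],"spin": -0.35},{"slide": [0,0.95,0.75],"spin": -0.35},{"slide": [0,0.95,0.75],"spin": -0.35},{"slide": [0,0.95,0.75],"spin": -0.35}]'

```text
time: 2.48
eef_pos: [0.462, 0.0304, 0.2484]
tool_rot: [19.5, 90.0, 45.0]
contact_force: [-0.4, 0.9, -0.1]
finger_gap: 0.0855
```

```bash
python3 -c "
from h import *
plan([.502,.034,.25],26)
im=camera('wrist');m=camera_model('wrist');cv2.imwrite('pics/w1.png',im)
print(-m['R'].T@m['t'])
for l in ['plaque','clamp_screw','fixture']:
    for d in trace('wrist',l)[:3]:
        cn,_=cv2.findContours(d['pixels'].astype('uint8'),0,2);cn=max(cn,key=cv2.contourArea);print(l,d['score'],np.round(d['bbox']),np.round(cv2.boxPoints(cv2.minAreaRect(cn)),1).tolist())
"
```

```text
t 2.48 pos [0.462  0.0304 0.2484] yaw 25.49 j [ -6.  -10.2 110.7   0.   79.5 -31.5] gap 85.5 F [-0.4  0.9 -0.1] 
 slide [-0.01  -0.093  0.251] spin -0.017091523059316552
[0.43244896 0.09141851 0.37476286]
plaque 0.95 [136. 247. 212. 310.] [[134.5, 292.3999938964844], [156.89999389648438, 244.6999969482422], [208.8000030517578, 269.1000061035156], [186.39999389648438, 316.79998779296875]]
plaque 0.77 [320. 198. 381. 256.] [[320.0, 197.0], [382.0, 197.0], [382.0, 257.0], [320.0, 257.0]]
plaque 0.73 [180. 128. 247. 196.] [[174.0, 186.10000610351562], [184.6999969482422, 124.69999694824219], [250.8000030517578, 136.3000030517578], [240.0, 197.60000610351562]]
clamp_screw 0.6 [457. 254. 517. 290.] [[454.20001220703125, 261.6000061035156], [471.1000061035156, 241.6999969482422], [518.5999755859375, 281.8999938964844], [501.70001220703125, 301.8999938964844]]
fixture 0.92 [265.  81. 572. 348.] [[260.20001220703125, 301.3999938964844], [334.79998779296875, 77.5999984741211], [576.0, 158.0], [501.3999938964844, 381.79998779296875]]
```

View pics/w1.png

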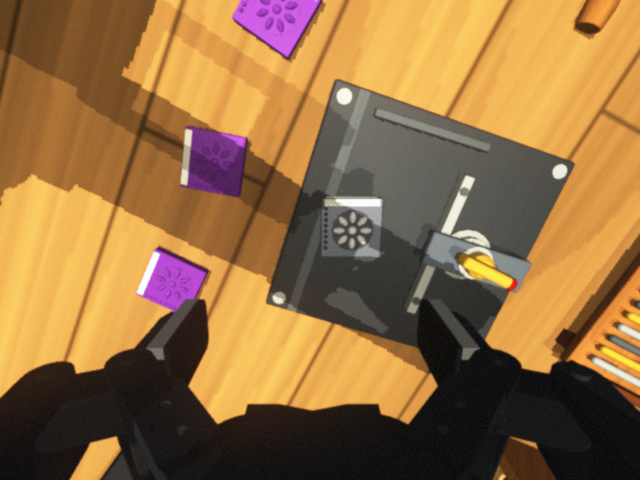

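The wrist view shows the real plaque at (352,226). It is square to the image, with the chalk on its upper side and the beads on the left. The bed corners are at (338,80), (575,160) and (267,303), and the bar runs from (470,178) to (411,311).

```bash
python3 - <<'E'
import cv2
im=cv2.imread('pics/w1.png')
cv2.imwrite('pics/w1z.png',cv2.resize(im[170:320,310:540],None,fx=3.4,fy=3.4,interpolation=cv2.INTER_CUBIC))
E
```

```text
(no output)
```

View pics/w1z.png

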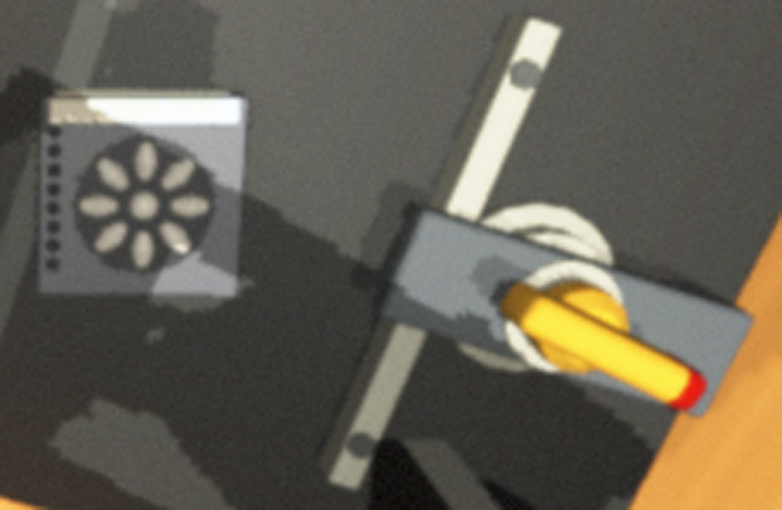

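```bash
python3 - <<'E'
from h import *
m=camera_model('wrist')
w=lambda L:(np.array(L)+.5)/3.4-.5+[310,170]
C=np.array([[125,120,20],[-125,-120,20],[-125,120,20],[20,75,34],[30,75,34],[30,-75,34],[20,-75,34],[8,17,48],[8,-17,48],[112,17,48]])/1e3
o=np.vstack([[[574,160],[267,303],[337,80]],w([[529,18],[561,30],[357,489],[329,481],[420,206],[386,314],[751,318]])])
f=lambda p:(proj('wrist',fix2w(C,*p),m)-o).ravel()
r=least_squares(f,[.5655,.0496,.13],loss='soft_l1');F=r.x;print(F,np.degrees(F[2]),np.round(f(F).reshape(-1,2),1).tolist())
q=np.array([ray('wrist',u,.032,m) for u in w([[47,97],[246,97],[238,296],[40,294]])]);print(np.round(q,4).tolist(),q.mean(0))
P=np.array([[30,30,32],[30,-30,32],[-30,-30,32],[-30,30,32]])/1e3
r=least_squares(lambda p:(proj('wrist',fix2w(P,*p),m)-w([[47,97],[246,97],[238,296],[40,294]])).ravel(),[.502,.034,2.0]);print(r.x,np.degrees(r.x[2]),np.round(r.fun,1))
for z in (.08,.081):
  a=ray('wrist',w([[690,392]])[0],z,m);b=ray('wrist',w([[513,303]])[0],z,m);print(a,b,np.degrees(np.arctan2((a-b)[1],(a-b)[0])))
print(fix2w([[-.010,0,0],[.058,0,0],[.02,0,0]],*F))
E
```

```text
[0.56696379 0.04581331 0.13195802] 7.560637769867656 [[2.8, 1.9], [-2.4, 1.2], [-2.2, -2.8], [-0.0, -0.4], [0.2, -0.6], [0.2, 0.2], [-0.3, -0.0], [1.1, 0.7], [-2.6, 1.1], [2.2, -0.8]]
[[0.4653, 0.0448, 0.032], [0.5167, 0.0691, 0.032], [0.5431, 0.0153, 0.032], [0.4891, -0.0095, 0.032]] [0.5035449  0.02994536 0.032     ]
[0.50356441 0.02990856 2.00580478] 114.92414842859553 [-1.6 -0.3  1.6  0.   0.3  0.1 -0.3  0.3]
[0.64806944 0.05308213 0.08      ] [0.59264899 0.05433282 0.08      ] -1.2927903879020333
[0.64733656 0.0532063  0.081     ] [0.59210415 0.05445275 0.081     ] -1.2927903879020344
[[0.55705072 0.04449756 0.        ]
 [0.62445954 0.05344468 0.        ]
 [0.58678991 0.04844482 0.        ]]
```

```bash
python3 -c "
from h import *
plan([.503,.031,.13],24.9)"
```

```text
t 2.68 pos [0.4608 0.0269 0.2482] yaw 25.23 j [ -6.4 -10.4 110.8  -0.   79.6 -31.7] gap 85.5 F [ 0.3 -0.8 -0.4] 
 slide [ 0.788 -0.095  0.267] spin 0.010981037776846966
```

The arm was still settling when I took that picture, which explains the 3.5 mm disagreement in y. From here on I'll let it settle before measuring.

>>> arm_command --rows '[{"slide": [0.7,-0.08,0.28],"spin": 0.01},{"slide": [0.7,-0.08,0.28],"spin": 0.01},{"slide": [0.7,-0.08,0.28],"spin": 0.01},{"slide": [0.7,-0.08,0.28],"spin": 0.01},{"slide": [0.7,-0.08,0.28],"spin": 0.01},{"slide": [0.7,-0.08,0.28],"spin": 0.01}]'

```text
time: 3.18
eef_pos: [0.5044, 0.0343, 0.1448]
tool_rot: [-40.9, 89.9, -16.0]
contact_force: [0.5, -0.3, 0.5]
finger_gap: 0.0849
```

```bash
python3 -c "
from h import *
camera('wrist')
plan([.504,.033,.13],24.9)
m=camera_model('wrist');im=camera('wrist');m2=camera_model('wrist');cv2.imwrite('pics/w2.png',im)
print(m['t']-m2['t']);import pickle;pickle.dump(m,open('m2.pkl','wb'))
"
```

```text
t 3.23 pos [0.505  0.0344 0.1457] yaw 24.96 j [ -5.    2.  110.8  -0.   67.1 -30. ] gap 85.8 F [-0.1  0.2  1.1] 
 slide [ 0.105 -0.006 -0.011] spin 0.0018927701362114154
[3.68416486e-04 8.47872101e-05 1.90488684e-04]
```

View pics/w2.png

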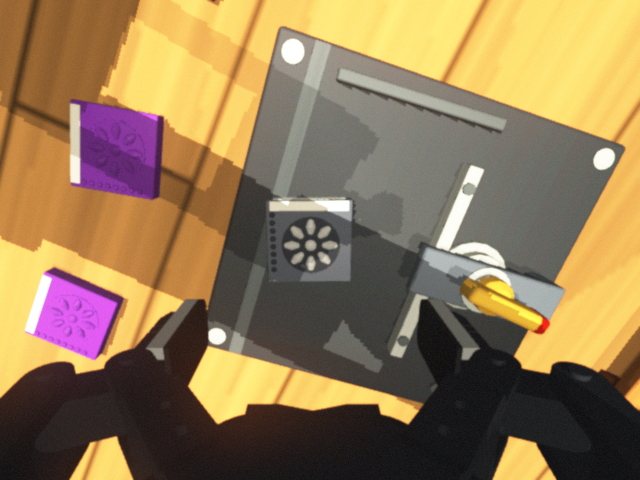

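The plaque spans x 269 to 351 and y 198 to 281, centred between the fingers (centre about 312). The bar's front edge runs from (469,163) to (389,350).

```bash
python3 - <<'E'
from h import *
import pickle;m=pickle.load(open('m2.pkl','rb'))
C=np.array([[125,120,20],[-125,-120,20],[-125,120,20],[20,75,34],[30,75,34],[30,-75,34],[20,-75,34]])/1e3
o=np.array([[623,148],[208,346],[281,27],[469,163],[484,169],[403,358],[389,351]])
f=lambda p:(proj('wrist',fix2w(C,*p),m)-o).ravel()
r=least_squares(f,[.5655,.0496,.13],loss='soft_l1');F=r.x;print(F,np.degrees(F[2]),np.round(f(F).reshape(-1,2),1).tolist())
P=np.array([[30,30,32],[30,-30,32],[-30,-30,32],[-30,30,32]])/1e3
r=least_squares(lambda p:(proj('wrist',fix2w(P,*p),m)-[[269,199],[352,199],[351,281],[270,281]]).ravel(),[.502,.034,2.0]);print(r.x,np.degrees(r.x[2]),np.round(r.fun,1))
plan([r.x[0],r.x[1],.042],np.degrees(r.x[2])-90)
E
```

```text
[0.56883215 0.04957362 0.13967155] 8.002590289166971 [[5.1, -2.6], [-9.1, -0.0], [-3.0, -1.8], [1.0, 2.2], [-0.1, 0.7], [-0.6, 0.2], [1.3, 4.0]]
[0.50508876 0.03431567 2.00577963] 114.92270734865636 [-2.5  0.1  2.5  0.2  0.7 -0.  -0.7 -0. ]
t 3.28 pos [0.5053 0.0346 0.146 ] yaw 24.97 j [ -5.    1.9 110.8  -0.   67.1 -30. ] gap 85.5 F [-0.4 -0.4  0.2] 
 slide [ 0.693  0.    -0.004] spin 0.0016608938316795255
```

```bash
python3 - <<'E'
from h import *
s,q,R=st();m=camera_model('wrist')
for d in (-10,0,4,10,17,30):
  for dy in (-11,11):
    print(d,dy,np.round(np.vstack([proj('wrist',q+R@np.array([d,dy,sg*42.5])/1e3,m) for sg in (-1,1)]),0).tolist())
E
python3 -c "
import cv2
im=cv2.imread('pics/w2.png');cv2.imwrite('pics/w2z.png',cv2.resize(im[280:420,120:520],None,fx=2,fy=2))"
```

```text
-10 -11 [[198.0, 360.0], [422.0, 360.0]]
-10 11 [[192.0, 307.0], [427.0, 307.0]]
0 -11 [[205.0, 345.0], [415.0, 345.0]]
0 11 [[201.0, 295.0], [419.0, 295.0]]
4 -11 [[208.0, 340.0], [412.0, 340.0]]
4 11 [[204.0, 291.0], [417.0, 291.0]]
10 -11 [[212.0, 332.0], [408.0, 332.0]]
10 11 [[208.0, 285.0], [412.0, 285.0]]
17 -11 [[216.0, 324.0], [404.0, 324.0]]
17 11 [[212.0, 279.0], [408.0, 279.0]]
30 -11 [[223.0, 311.0], [398.0, 311.0]]
30 11 [[220.0, 268.0], [401.0, 268.0]]
```

View pics/w2z.png

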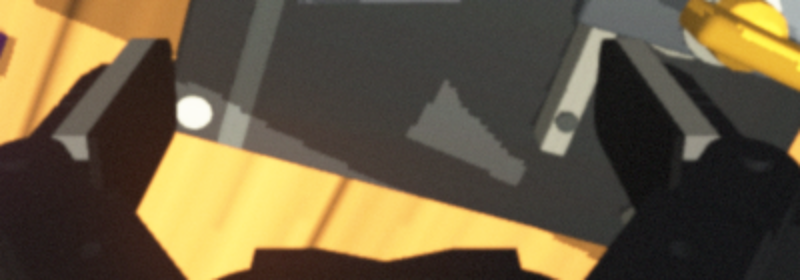

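>>> arm_command --rows '[{"slide": [0.25,0,0],"spin": 0},{"slide": [0.5,0,0],"spin": 0},{"slide": [0.65,0,0],"spin": 0},{"slide": [0.74,0,0],"spin": 0},{"slide": [0.74,0,0],"spin": 0},{"slide": [0.74,0,0],"spin": 0}]'

```text
time: 3.78
eef_pos: [0.5048, 0.0352, 0.0337]
tool_rot: [-30.3, 89.9, -5.3]
contact_force: [0.7, 0.5, 0.0]
finger_gap: 0.0853
```

>>> arm_command --rows '[{"slide": [0,0,0],"spin": 0},{"slide": [0,0,0],"spin": 0},{"slide": [0,0,0],"spin": 0},{"slide": [0,0,0],"spin": 0},{"slide": [0,0,0],"spin": 0},{"slide": [0,0,0],"spin": 0}]' --jaw 55 --grip_force 30

```text
time: 4.28
eef_pos: [0.5057, 0.0352, 0.0347]
tool_rot: [-33.8, 89.8, -8.8]
contact_force: [-2.3, -0.9, 6.6]
finger_gap: 0.0596
```

```bash
python3 -c "
from h import *
plan([.504,.033,.13],24.9)
cv2.imwrite('pics/w3.png',camera('wrist'))
"
```

```text
t 4.28 pos [0.5057 0.0352 0.0347] yaw 25.04 j [ -4.9  12.  113.7  -0.   54.1 -30. ] gap 59.6 F [-2.3 -0.9  6.6] 
 slide [-0.636 -0.009 -0.015] spin 0.004627414348907166
```

View pics/w3.png

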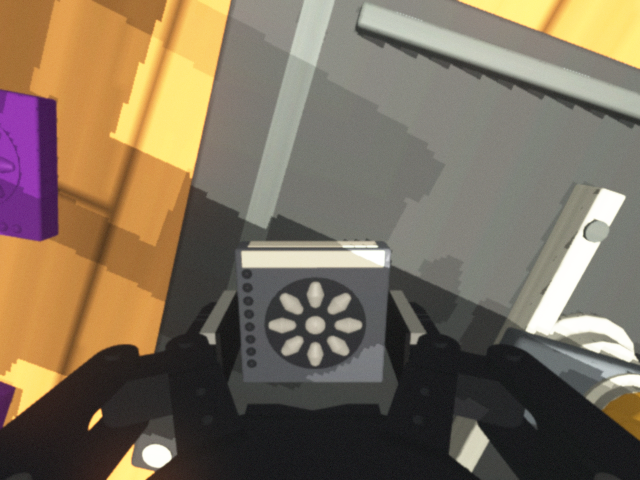

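>>> arm_command --rows '[{"slide": [-0.04,0,0],"spin": 0},{"slide": [-0.04,0,0],"spin": 0},{"slide": [-0.04,0,0],"spin": 0.2},{"slide": [-0.04,0,0],"spin": 0.4},{"slide": [-0.04,0,0],"spin": 0.6},{"slide": [-0.04,0,0],"spin": 0.8},{"slide": [-0.04,0,0],"spin": 0.9},{"slide": [-0.04,0,0],"spin": 0.9}]' --grip_force 50

```text
time: 5.0
eef_pos: [0.504, 0.0355, 0.0384]
tool_rot: [41.9, 90.0, 39.8]
contact_force: [-0.0, -0.1, -3.3]
finger_gap: 0.0585
```

>>> arm_command --rows '[{"slide": [0,0,0],"spin": 0.2},{"slide": [0,0,0],"spin": 0.4},{"slide": [0,0,0],"spin": 0.6},{"slide": [0,0,0],"spin": 0.8},{"slide": [0,0,0],"spin": 0.9},{"slide": [0,0,0],"spin": 0.9}]'

```text
time: 5.5
eef_pos: [0.504, 0.0355, 0.0383]
tool_rot: [162.4, 90.0, 133.4]
contact_force: [-0.3, -0.3, -2.5]
finger_gap: 0.0584
```

>>> arm_command --rows '[{"slide": [0,0,0],"spin": 0.2},{"slide": [0,0,0],"spin": 0.4},{"slide": [0,0,0],"spin": 0.6},{"slide": [0,0,0],"spin": 0.8},{"slide": [0,0,0],"spin": 0.9},{"slide": [0,0,0],"spin": 0.9}]'

```text
time: 6.0
eef_pos: [0.5041, 0.0354, 0.0384]
tool_rot: [102.1, 90.0, 46.2]
contact_force: [-0.5, -0.6, -3.5]
finger_gap: 0.058
```

>>> arm_command --rows '[{"slide": [0,0,0],"spin": 0.2},{"slide": [0,0,0],"spin": 0.4},{"slide": [0,0,0],"spin": 0.6},{"slide": [0,0,0],"spin": 0.8},{"slide": [0,0,0],"spin": 0.88},{"slide": [0,0,0],"spin": 0.88},{"slide": [0,0,0],"spin": 0.88}]'

```text
time: 6.58
eef_pos: [0.5041, 0.0354, 0.0383]
tool_rot: [66.1, 90.0, -16.0]
contact_force: [-0.2, 0.1, -2.1]
finger_gap: 0.0586
```

```bash
python3 -c "
from h import *
camera('top')
F=(.5675,.0496,np.radians(7.6))
p=fix2w([[-.026,0,.037]],*F)[0];print(p)
plan(p,-82.4)
m=camera_model('wrist');cv2.imwrite('pics/w4.png',camera('wrist'));import pickle;pickle.dump(m,open('m4.pkl','wb'))
cv2.imwrite('pics/t4.png',cv2.resize(camera('top')[145:290,210:360],None,fx=4,fy=4))
"
```

```text
[0.5417284  0.04616133 0.037     ]
t 6.63 pos [0.504  0.0354 0.0383] yaw -82.15 j [ -4.9  11.5 113.7   0.   54.7  77.2] gap 58.4 F [-0.3 -0.2 -2.5] 
 slide [ 0.009  0.259 -0.037] spin 0.008187948032103046
```

View pics/w4.png

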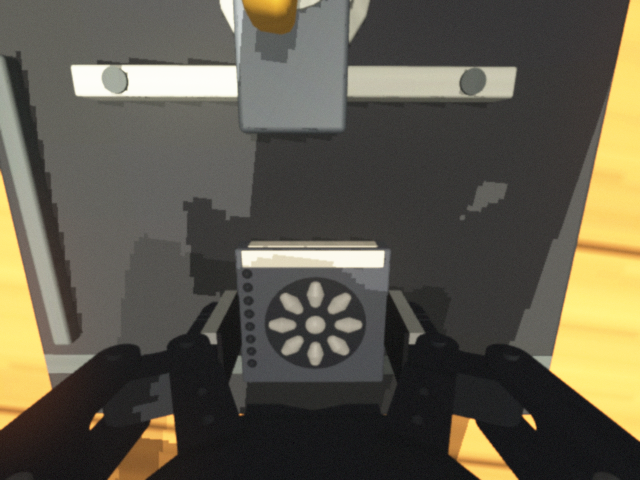

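```bash
python3 -c "
from h import *
import pickle;m=pickle.load(open('m4.pkl','rb'))
s,q,R=st()
for uv,z in [((73,96),.034),((515,97),.034),((71,65),.034),((517,67),.034),((240,130),.048),((346,131),.048),((242,250),.035),((385,250),.035),((237,381),.035)]:
    p=ray('wrist',uv,z,m);print(uv,np.round(p,4),'tool',np.round(R.T@(p-q)*1e3,1))
"
```

```text
(73, 96) [0.5776 0.1279 0.034 ] tool [  4.3  85.3 -81.7]
(515, 97) [ 0.5981 -0.0227  0.034 ] tool [ 4.3 85.3 70.3]
(71, 65) [0.5874 0.1281 0.034 ] tool [  4.3  95.  -80.6]
(517, 67) [ 0.6074 -0.0206  0.034 ] tool [ 4.3 94.7 69.4]
(240, 130) [0.5743 0.0674 0.048 ] tool [ -9.7  73.9 -22.2]
(346, 131) [0.5786 0.0343 0.048 ] tool [-9.7 73.7 11.1]
(242, 250) [0.5306 0.0656 0.035 ] tool [  3.3  30.3 -26.4]
(385, 250) [0.5381 0.0113 0.035 ] tool [ 3.3 30.4 28.5]
(237, 381) [0.4716 0.0629 0.035 ] tool [  3.3 -28.5 -31.6]
```

>>> arm_command --rows '[{"slide": [0,0.1,-0.037],"spin": 0},{"slide": [0.02,0.2,-0.037],"spin": 0},{"slide": [0.02,0.25,-0.037],"spin": 0},{"slide": [0.02,0.3,-0.037],"spin": 0},{"slide": [0.02,0.34,-0.037],"spin": 0},{"slide": [0.02,0.34,-0.037],"spin": 0},{"slide": [0.02,0.34,-0.037],"spin": 0}]'

```text
time: 7.32
eef_pos: [0.5537, 0.0476, 0.0352]
tool_rot: [-98.7, 90.0, 179.0]
contact_force: [0.0, -0.7, -3.3]
finger_gap: 0.0584
```

```bash
python3 -c "
from h import *
F=(.5675,.0496,np.radians(7.6))
p=fix2w([[-.01,0,.035]],*F)[0];print(p)
m=camera_model('wrist');cv2.imwrite('pics/w5.png',camera('wrist'))
plan(p,-82.4)
s,q,R=st()
for uv,z in [((73,96),.034)]:
    pass
"
```

```text
[0.55758784 0.04827744 0.035     ]
t 7.37 pos [0.5533 0.0476 0.0351] yaw -82.36 j [ -3.2  17.9 106.3  -0.   55.9  79.1] gap 58.5 F [-0.8  0.8 -1.9] 
 slide [ 0.     0.029 -0.   ] spin 0.0013536922892133892
```

View pics/w5.png

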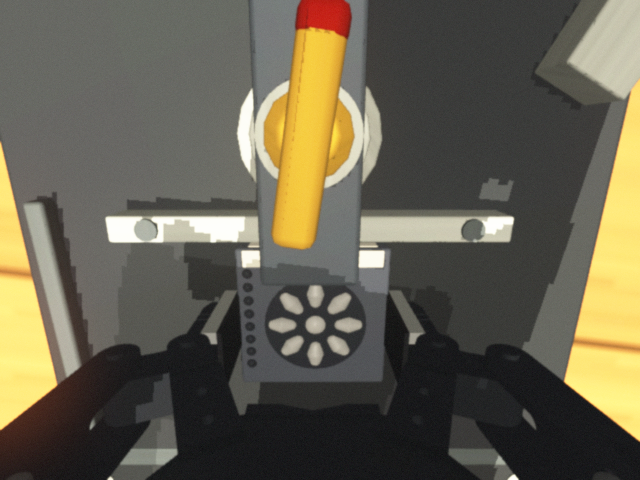

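The plaque (centre 312) sits under the strap (centre about 311), parallel to the bar and a few mm short of it. Next I push it gently into contact.

>>> arm_command --rows '[{"slide": [0.003,0.01,0],"spin": 0},{"slide": [0.003,0.02,0],"spin": 0},{"slide": [0.003,0.03,0],"spin": 0},{"slide": [0.003,0.035,0],"spin": 0},{"slide": [0.003,0.035,0],"spin": 0}]'

```text
time: 7.78
eef_pos: [0.5567, 0.048, 0.035]
tool_rot: [-91.0, 89.7, -173.3]
contact_force: [-11.7, -1.7, 10.2]
finger_gap: 0.0581
```

```bash
python3 -c "
from h import *
F=(.5675,.0496,np.radians(7.6))
p=fix2w([[-.01,0,.035]],*F)[0];print(p)
cv2.imwrite('pics/w6.png',cv2.resize(camera('wrist')[180:400,90:530],None,fx=1.8,fy=1.8))
plan(p,-82.4)
"
```

```text
[0.55758784 0.04827744 0.035     ]
t 7.83 pos [0.5567 0.048  0.035 ] yaw -82.35 j [-3.100e+00  1.840e+01  1.055e+02 -1.000e-01  5.630e+01  7.930e+01] gap 58.4 F [-11.9  -2.   10.4] 
 slide [-0.     0.006 -0.001] spin 0.0015884123620049687
```

View pics/w6.png

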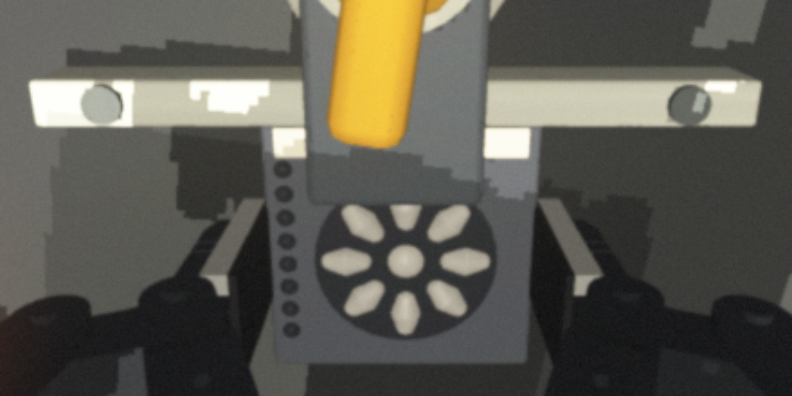

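Contact made (12 N against the bar, 10 N on the bed). Releasing.

>>> arm_command --rows '[{"slide": [0,-0.005,0],"spin": 0},{"slide": [0,-0.005,0],"spin": 0},{"slide": [0,-0.005,0],"spin": 0},{"slide": [0,-0.005,0],"spin": 0}]' --jaw 90

```text
time: 8.17
eef_pos: [0.559, 0.0483, 0.0352]
tool_rot: [83.6, 89.9, 1.2]
contact_force: [0.0, -0.2, 0.4]
finger_gap: 0.0769
```

```bash
python3 -c "
from h import *
F=(.5675,.0496,np.radians(7.6))
p=fix2w([[-.01,0,.035]],*F)[0]
cv2.imwrite('pics/w7.png',camera('wrist'))
plan(p,-82.4)
"
```

```text
t 8.22 pos [0.5589 0.0483 0.0352] yaw -82.37 j [ -3.1  18.4 105.5   0.   56.   79.2] gap 76.8 F [-0.1  0.5  0.5] 
 slide [ 0.001 -0.009 -0.001] spin 0.0009392886330265545
```

View pics/w7.png

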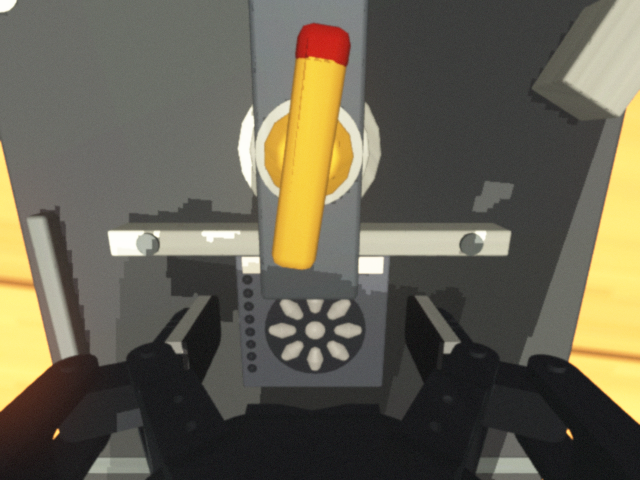

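>>> arm_command --rows '[{"slide": [-0.25,0,0],"spin": 0},{"slide": [-0.5,0,0],"spin": 0},{"slide": [-0.65,0,0],"spin": 0},{"slide": [-0.65,0,0],"spin": 0},{"slide": [-0.65,0,0],"spin": 0},{"slide": [-0.65,0,0],"spin": 0}]'

```text
time: 8.72
eef_pos: [0.558, 0.0483, 0.1317]
tool_rot: [-105.2, 90.0, 172.4]
contact_force: [-0.2, 0.5, -1.1]
finger_gap: 0.0771
```

```bash
python3 -c "
from h import *
import pickle
m=camera_model('wrist');cv2.imwrite('pics/w8.png',camera('wrist'));pickle.dump(m,open('m8.pkl','wb'))
F=(.5685,.0496,np.radians(7.6))
p=fix2w([[.058,0,.13]],*F)[0];print(p)
plan(p,-82.4)
print(m['t']-camera_model('wrist')['t'])
"
```

```text
[0.6259905  0.05727087 0.13      ]
t 8.77 pos [0.5574 0.0484 0.1309] yaw -82.37 j [ -3.1  10.4 103.3   0.   66.4  79.3] gap 76.8 F [ 0.4  0.4 -0.1] 
 slide [0.005 0.461 0.002] spin 0.0009515833309379218
[-0.00014835  0.00079602  0.00011877]
```

View pics/w8.png

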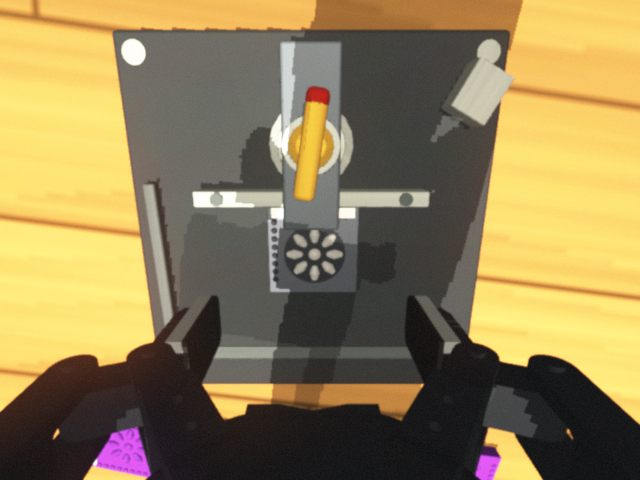

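The plaque (270 to 357, y 208 to 291) stays flush with the bar's front edge (y about 207). The T-bar runs from its red end at (318,92) to (304,195).

```bash
python3 -c "
from h import *
import pickle
m=pickle.load(open('m8.pkl','rb'))
im=cv2.imread('pics/w8.png');h=cv2.cvtColor(im,cv2.COLOR_BGR2HSV)
k=((h[...,1]>170)&(h[...,2]>150)&(((h[...,0]>12)&(h[...,0]<32)))|((h[...,1]>150)&((h[...,0]<6)|(h[...,0]>174)))).astype('uint8')
k[:75]=0;k[210:]=0;k[:,:285]=0;k[:,345:]=0
ys,xs=np.nonzero(k);print(xs.min(),xs.max(),ys.min(),ys.max())
s,q,R=st()
for z in (.081,):
  a=ray('wrist',(318,90),z,m);b=ray('wrist',(304.5,191),z,m)
  print(a,b,(a+b)/2,np.linalg.norm(a-b),np.degrees(np.arctan2((a-b)[1],(a-b)[0])), R.T@((a+b)/2-q)*1e3)
print(ray('wrist',(311,143),.056,m))
cv2.imwrite('pics/w8z.png',cv2.resize(im[75:215,250:380],None,fx=4,fy=4,interpolation=2))
"
```

```text
289 332 87 200
[0.65087929 0.05748536 0.081     ] [0.6036473  0.05772776 0.081     ] [0.6272633  0.05760656 0.081     ] 0.047232605023207135 -0.2940490085212681 [49.74802759 70.63234681  0.15296188]
[0.62680476 0.05763178 0.056     ]
```

View pics/w8z.png

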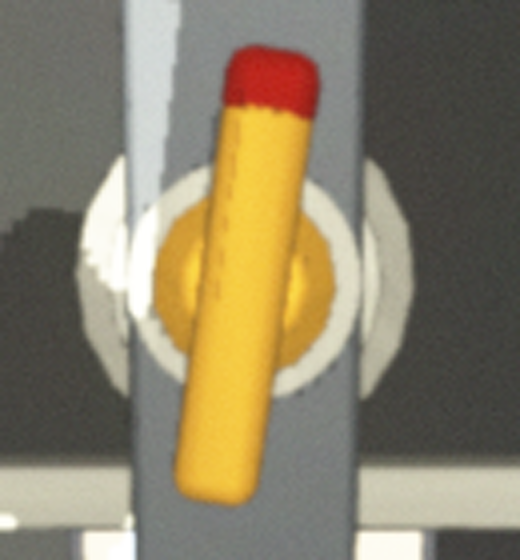

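```bash
python3 -c "
from h import *
plan([.6264,.0575,.083],-90)
"
```

```text
t 8.77 pos [0.5574 0.0484 0.1309] yaw -82.37 j [ -3.1  10.4 103.3   0.   66.4  79.3] gap 76.8 F [ 0.4  0.4 -0.1] 
 slide [0.318 0.465 0.001] spin 0.25428491666427105
```

>>> arm_command --rows '[{"slide": [0,0.24,0],"spin": 0.13},{"slide": [0,0.465,0],"spin": 0.25},{"slide": [0,0.465,0],"spin": 0.25},{"slide": [0,0.465,0],"spin": 0.25},{"slide": [0,0.465,0],"spin": 0.25},{"slide": [0,0.465,0],"spin": 0.25}]'

```text
time: 9.27
eef_pos: [0.626, 0.0575, 0.1311]
tool_rot: [-91.3, 89.8, 178.9]
contact_force: [0.1, 0.2, -0.2]
finger_gap: 0.0768
```

```bash
python3 -c "
from h import *
cv2.imwrite('pics/w9.png',camera('wrist'))
plan([.6264,.0575,.083],-90)
im=camera('top');cv2.imwrite('pics/t9.png',cv2.resize(im[145:290,210:360],None,fx=4,fy=4,interpolation=2))
"
```

```text
t 9.32 pos [0.6263 0.0575 0.1317] yaw -89.85 j [-1.9 19.2 92.6 -0.  68.4 87.9] gap 77.0 F [ 0.  -0.9 -0.4] 
 slide [0.325 0.001 0.   ] spin 0.00493930093809117
```

View pics/w9.png

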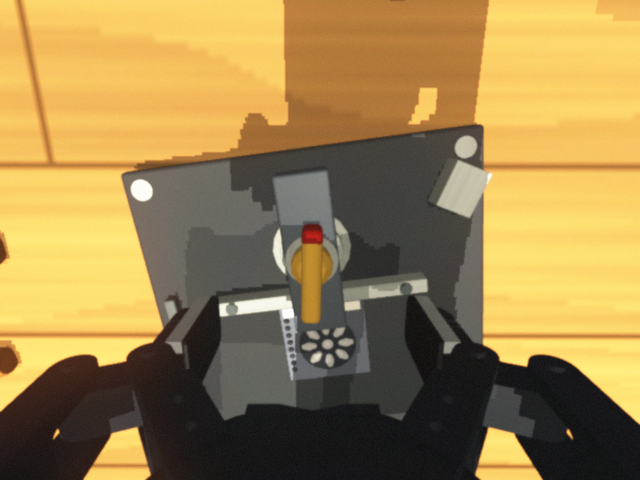

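```bash
python3 -c "
from h import *
m=camera_model('wrist')
a=ray('wrist',(313,228),.081,m);b=ray('wrist',(311,320),.081,m);print(a,b,(a+b)/2)
c=ray('wrist',(311,265),.062,m);print(c)
"
```

```text
[0.65404549 0.05669534 0.081     ] [0.60137555 0.05761952 0.081     ] [0.62771052 0.05715743 0.081     ]
[0.62700388 0.05773866 0.062     ]
```

>>> arm_command --rows '[{"slide": [0.15,0,0],"spin": 0},{"slide": [0.28,0,0],"spin": 0},{"slide": [0.32,0,0],"spin": 0},{"slide": [0.32,0,0],"spin": 0},{"slide": [0.32,0,0],"spin": 0}]'

```text
time: 9.78
eef_pos: [0.6273, 0.0575, 0.0848]
tool_rot: [-98.1, 90.0, 172.0]
contact_force: [0.2, 0.2, 1.1]
finger_gap: 0.077
```

>>> arm_command --rows '[{"slide": [0,0,0],"spin": 0},{"slide": [0,0,0],"spin": 0},{"slide": [0,0,0],"spin": 0},{"slide": [0,0,0],"spin": 0},{"slide": [0,0,0],"spin": 0},{"slide": [0,0,0],"spin": 0},{"slide": [0,0,0],"spin": 0},{"slide": [0,0,0],"spin": 0}]' --jaw 0 --grip_force 30

```text
time: 10.45
eef_pos: [0.6277, 0.0582, 0.0848]
tool_rot: [146.9, 89.9, 57.1]
contact_force: [-0.7, 4.1, 3.6]
finger_gap: 0.0099
```

```bash
python3 -c "
from h import *
plan([.6264,.0575,.083],-90)
cv2.imwrite('pics/w10.png',camera('wrist'))
"
```

```text
t 10.45 pos [0.6277 0.0582 0.0848] yaw -89.86 j [-1.9 22.5 93.8  0.1 63.7 87.9] gap 9.9 F [-0.7  4.1  3.6] 
 slide [ 0.012 -0.009  0.004] spin 0.004601480194194588
```

View pics/w10.png

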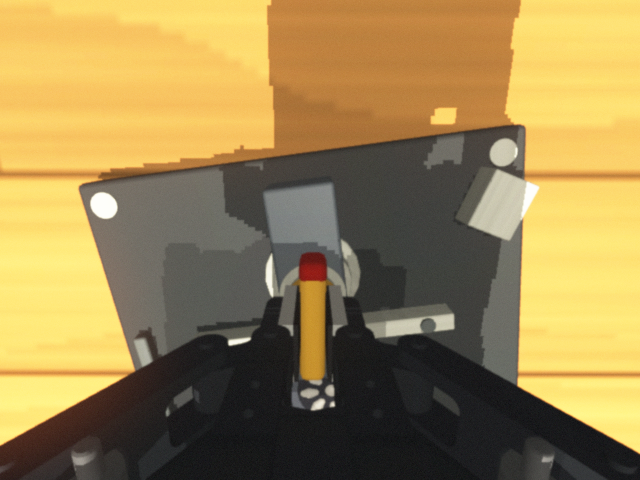

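The T-head is gripped between the pads (opening 9.9 mm). Now turning back (anticlockwise).

>>> arm_command --rows '[{"slide": [0,0,-0.004],"spin": 0},{"slide": [0,0,-0.004],"spin": -0.15},{"slide": [-0.001,0,-0.004],"spin": -0.35},{"slide": [-0.002,0,-0.004],"spin": -0.55},{"slide": [-0.003,0,-0.004],"spin": -0.75},{"slide": [-0.003,0,-0.004],"spin": -0.95},{"slide": [-0.003,0,-0.004],"spin": -0.95},{"slide": [-0.003,0,-0.004],"spin": -0.95}]'

```text
time: 11.17
eef_pos: [0.6273, 0.0598, 0.0852]
tool_rot: [157.9, 89.9, 96.6]
contact_force: [-2.3, 8.1, 5.7]
finger_gap: 0.01
```

```bash
python3 -c "
from h import *
plan([.627,.058,.083],-90)
cv2.imwrite('pics/w11.png',camera('wrist'))
"
```

```text
t 11.17 pos [0.6273 0.0598 0.0852] yaw -61.32 j [-1.8 22.5 93.8  0.1 63.8 59.5] gap 10.0 F [-2.3  8.1  5.7] 
 slide [ 0.015 -0.008  0.01 ] spin 0.9561506674639666
```

View pics/w11.png

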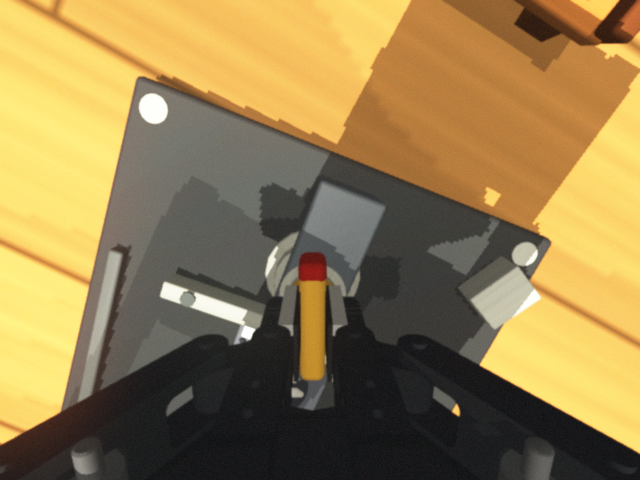

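>>> arm_command --rows '[{"slide": [0,0,0],"spin": 0},{"slide": [0,-0.017,-0.01],"spin": 0},{"slide": [0,-0.017,-0.01],"spin": 0},{"slide": [0,-0.017,-0.01],"spin": 0}]' --jaw 25

```text
time: 11.55
eef_pos: [0.6241, 0.0577, 0.0843]
tool_rot: [-80.9, 89.9, -142.3]
contact_force: [0.3, 0.5, 0.4]
finger_gap: 0.0217
```

```bash
python3 -c "
from h import *
plan([.6244,.0582,.085],-61.3)
cv2.imwrite('pics/w12.png',camera('wrist'))
"
```

```text
t 11.55 pos [0.6241 0.0577 0.0843] yaw -61.39 j [-1.9 22.2 94.3 -0.  63.6 59.5] gap 21.7 F [0.3 0.5 0.4] 
 slide [-0.005  0.003 -0.002] spin -0.0029491030094452716
```

View pics/w12.png

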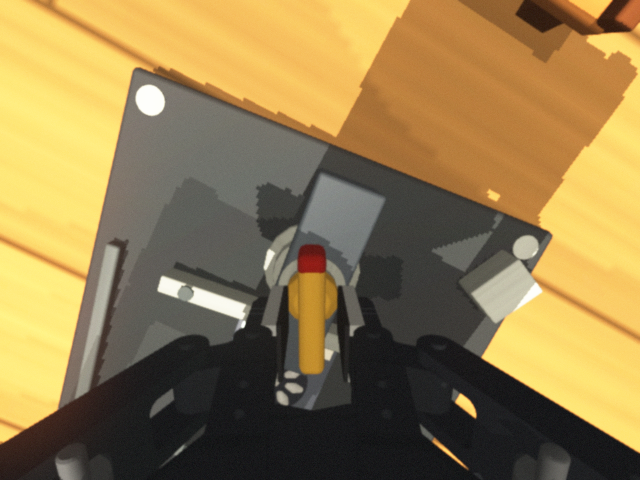

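>>> arm_command --rows '[{"slide": [0,0,0],"spin": 0},{"slide": [0,0,0],"spin": 0},{"slide": [0,0,0],"spin": 0},{"slide": [0,0,0],"spin": 0},{"slide": [0,0,0],"spin": 0}]' --jaw 0

```text
time: 12.02
eef_pos: [0.6243, 0.0583, 0.0847]
tool_rot: [-116.4, 90.0, -177.8]
contact_force: [-2.9, 0.6, 0.6]
finger_gap: 0.0101
```

>>> arm_command --rows '[{"slide": [0,0,0],"spin": -0.2},{"slide": [-0.001,0,0],"spin": -0.4},{"slide": [-0.002,0,0],"spin": -0.6},{"slide": [-0.003,0,0],"spin": -0.8},{"slide": [-0.003,0,0],"spin": -1},{"slide": [-0.003,0,0],"spin": -1}]'

```text
time: 12.52
eef_pos: [0.6243, 0.0582, 0.0846]
tool_rot: [-151.4, 90.0, 177.5]
contact_force: [-0.4, 1.2, -3.0]
finger_gap: 0.0101
```

```bash
python3 -c "
from h import *
plan([.6244,.0582,.085],-61.3)
"
```

```text
t 12.52 pos [0.6243 0.0582 0.0846] yaw -31.16 j [-1.9 22.1 94.3  0.  63.6 29.3] gap 10.1 F [-0.4  1.2 -3. ] 
 slide [-0.002  0.     0.001] spin 1.0047071042861808
```

The vertical force swung to -3 N, which is about the screw's weight, so the screw may be past the start. I'll open briefly and see whether it falls.

>>> arm_command --rows '[{"slide": [0,0,0],"spin": 0},{"slide": [0,0,0],"spin": 0},{"slide": [0,0,0],"spin": 0},{"slide": [0,0,0],"spin": 0}]' --jaw 25

```text
time: 12.85
eef_pos: [0.6249, 0.0581, 0.0856]
tool_rot: [24.0, 90.0, -7.5]
contact_force: [0.2, 0.9, 0.7]
finger_gap: 0.0213
```

```bash
python3 -c "
from h import *
plan([.6244,.0582,.085],-61.3)
cv2.imwrite('pics/w13.png',camera('wrist'))
"
```

```text
t 12.85 pos [0.6249 0.0581 0.0856] yaw -31.45 j [-1.9 22.1 94.2 -0.  63.6 29.6] gap 21.3 F [0.2 0.9 0.7] 
 slide [ 0.004 -0.001 -0.003] spin 0.9949248425247501
```

View pics/w13.png

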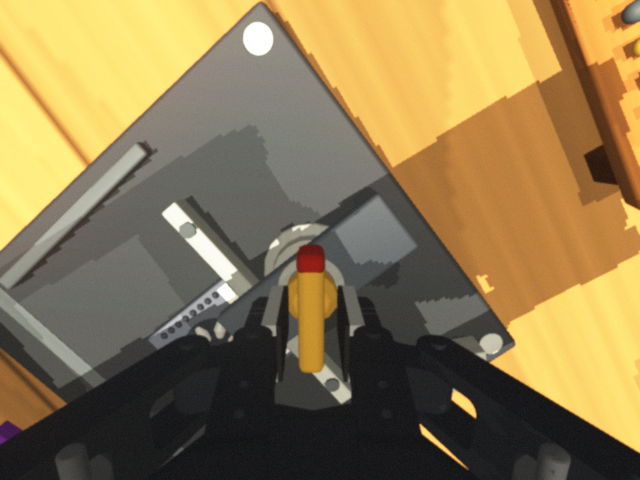

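Not fallen yet: the T-bar spans y 248 to 372, the same size as before. Continuing back.

>>> arm_command --rows '[{"slide": [0,0,0],"spin": 0},{"slide": [0,0,0],"spin": 0},{"slide": [0,0,0],"spin": 0},{"slide": [0,0,0],"spin": 0}]' --jaw 0

```text
time: 13.23
eef_pos: [0.6243, 0.0584, 0.0847]
tool_rot: [-173.7, 90.0, 154.9]
contact_force: [1.3, 1.0, -3.1]
finger_gap: 0.01
```

>>> arm_command --rows '[{"slide": [0,0,0],"spin": -0.2},{"slide": [0,0,0],"spin": -0.4},{"slide": [0,0,0],"spin": -0.6},{"slide": [0,0,0],"spin": -0.75},{"slide": [0,0,0],"spin": -0.75}]'

```text
time: 13.65
eef_pos: [0.6242, 0.0585, 0.0847]
tool_rot: [162.6, 90.0, 153.9]
contact_force: [-0.2, 1.9, -3.9]
finger_gap: 0.01
```

>>> arm_command --rows '[{"slide": [0,0,0],"spin": 0},{"slide": [0,0,0],"spin": 0},{"slide": [0,0,0],"spin": 0},{"slide": [0,0,0],"spin": 0}]' --jaw 25

```text
time: 13.98
eef_pos: [0.6249, 0.058, 0.0857]
tool_rot: [-6.3, 90.0, -15.3]
contact_force: [0.1, -0.3, 0.0]
finger_gap: 0.021
```

```bash
python3 -c "
from h import *
plan([.6244,.0582,.085],-61.3)
cv2.imwrite('pics/w14.png',camera('wrist'))
"
```

```text
t 13.98 pos [0.6249 0.058  0.0857] yaw -8.94 j [-1.9 22.1 94.2 -0.  63.6  7.1] gap 21.0 F [ 0.1 -0.3  0. ] 
 slide [ 0.005  0.001 -0.003] spin 1.745263912224498
```

View pics/w14.png

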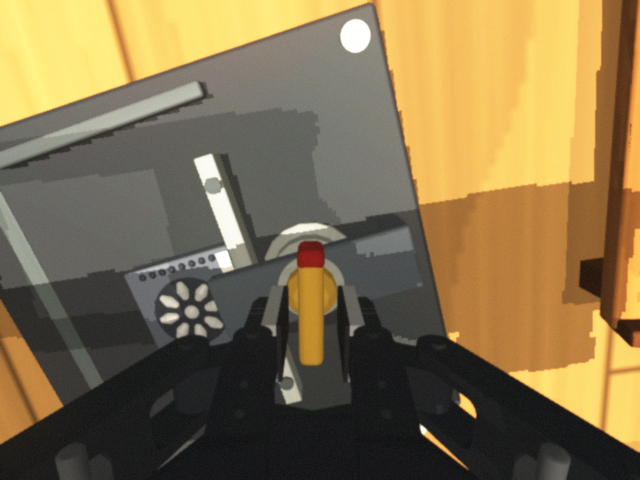

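```bash
python3 -c "
import cv2,numpy as np
a=[cv2.imread(f'pics/w{i}.png')[225:395,240:385] for i in (12,13,14)]
cv2.imwrite('pics/cmp.png',cv2.resize(np.hstack(a),None,fx=1.8,fy=1.8,interpolation=2))
for i in (12,13,14):
    h=cv2.cvtColor(cv2.imread(f'pics/w{i}.png'),cv2.COLOR_BGR2HSV)
    k=(h[...,1]>150)&(h[...,2]>80)&((h[...,0]<30)|(h[...,0]>174));k[:225]=0;k[395:]=0;k[:,:285]=0;k[:,340:]=0
    print(i,[k[y].sum() for y in (330,340,350,355)],np.nonzero(k[:,312])[0][[0,-1]])
"
```

```text
12 [np.int64(26), np.int64(25), np.int64(25), np.int64(25)] [245 373]
13 [np.int64(25), np.int64(25), np.int64(25), np.int64(25)] [245 371]
14 [np.int64(25), np.int64(25), np.int64(25), np.int64(25)] [242 364]
```

View pics/cmp.png

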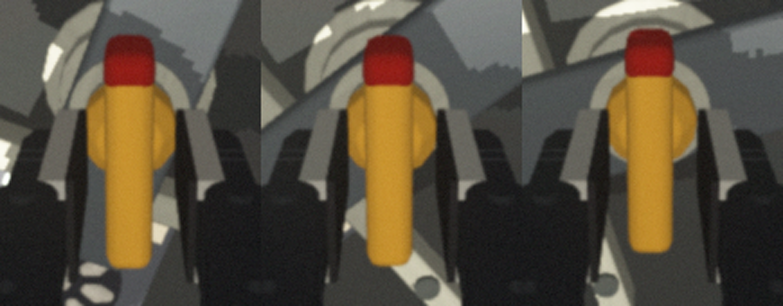

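```bash
python3 -c "
from h import *
m=camera_model('wrist');s,q,R=st()
ax=np.array([.6244,.0582])
d=R[:2,1];d=d/np.linalg.norm(d)
for z in (.082,.079,.076):
  print(z,proj('wrist',np.array([[*(ax+.027*d),z],[*(ax-.027*d),z]]),m).round(1).tolist())
"
```

```text
0.082 [[307.9, 254.4], [308.3, 374.4]]
0.079 [[308.0, 252.1], [308.3, 370.0]]
0.076 [[308.1, 249.8], [308.4, 365.8]]
```

The T-bar now reads about 5 to 6 mm lower (near end at y 364 against 371), so it dropped between 59° and 82° back. I'll regrip 7 mm lower and turn forward, feeding down 0.5 mm per 30°.

>>> arm_command --rows '[{"slide": [0.048,0,0],"spin": 0},{"slide": [0.048,0,0],"spin": 0},{"slide": [0.048,0,0],"spin": 0},{"slide": [0.048,0,0],"spin": 0}]'

```text
time: 14.37
eef_pos: [0.6243, 0.0582, 0.0777]
tool_rot: [-172.1, 90.0, 179.0]
contact_force: [0.1, -0.2, 0.0]
finger_gap: 0.0212
```

>>> arm_command --rows '[{"slide": [0,0,0],"spin": 0},{"slide": [0,0,0],"spin": 0},{"slide": [0,0,0],"spin": 0},{"slide": [0,0,0],"spin": 0},{"slide": [0,0,0],"spin": 0}]' --jaw 0

```text
time: 14.78
eef_pos: [0.6242, 0.0583, 0.0781]
tool_rot: [-170.9, 90.0, -179.8]
contact_force: [-2.8, 0.2, 3.8]
finger_gap: 0.0102
```

>>> arm_command --rows '[{"slide": [0.001,0,0],"spin": 0.2},{"slide": [0.001,0,0],"spin": 0.4},{"slide": [0.002,0,0],"spin": 0.6},{"slide": [0.003,0,0],"spin": 0.8},{"slide": [0.003,0,0],"spin": 1},{"slide": [0.003,0,0],"spin": 1}]'

```text
time: 15.28
eef_pos: [0.6243, 0.0583, 0.0776]
tool_rot: [-142.1, 90.0, 178.8]
contact_force: [-3.3, -0.1, 2.2]
finger_gap: 0.0098
```

```bash
python3 -c "
from h import *
plan([.6244,.0582,.085],-39)
"
```

```text
t 15.28 pos [0.6243 0.0583 0.0776] yaw -39.08 j [-1.9 22.7 94.5 -0.  62.9 37.2] gap 9.8 F [-3.3 -0.1  2.2] 
 slide [-0.05   0.     0.001] spin -0.0028120851962571674
```

>>> arm_command --rows '[{"slide": [0.001,0,0],"spin": 0.2},{"slide": [0.001,0,0],"spin": 0.4},{"slide": [0.002,0,0],"spin": 0.6},{"slide": [0.003,0,0],"spin": 0.8},{"slide": [0.003,0,0],"spin": 0.9},{"slide": [0.003,0,0],"spin": 0.9}]'

```text
time: 15.78
eef_pos: [0.6243, 0.0582, 0.0771]
tool_rot: [-111.1, 90.0, -176.9]
contact_force: [-3.7, -0.3, 2.1]
finger_gap: 0.01
```

>>> arm_command --rows '[{"slide": [0.001,0,0],"spin": 0.2},{"slide": [0.001,0,0],"spin": 0.4},{"slide": [0.002,0,0],"spin": 0.6},{"slide": [0.003,0,0],"spin": 0.8},{"slide": [0.003,0,0],"spin": 0.9},{"slide": [0.003,0,0],"spin": 0.9}]'

```text
time: 16.28
eef_pos: [0.6242, 0.0582, 0.0766]
tool_rot: [-80.5, 90.0, -173.2]
contact_force: [-4.3, 0.2, 1.7]
finger_gap: 0.0101
```

>>> arm_command --rows '[{"slide": [0.001,0,0],"spin": 0.2},{"slide": [0.001,0,0],"spin": 0.4},{"slide": [0.002,0,0],"spin": 0.6},{"slide": [0.003,0,0],"spin": 0.8},{"slide": [0.003,0,0],"spin": 0.9},{"slide": [0.003,0,0],"spin": 0.9}]'

```text
time: 16.78
eef_pos: [0.6242, 0.0582, 0.0762]
tool_rot: [-57.1, 90.0, -176.8]
contact_force: [-4.7, 0.5, 2.6]
finger_gap: 0.0099
```

>>> arm_command --rows '[{"slide": [0.001,0,0],"spin": 0.2},{"slide": [0.001,0,0],"spin": 0.4},{"slide": [0.002,0,0],"spin": 0.6},{"slide": [0.003,0,0],"spin": 0.8},{"slide": [0.003,0,0],"spin": 0.9},{"slide": [0.003,0,0],"spin": 0.9}]'

```text
time: 17.28
eef_pos: [0.6242, 0.0582, 0.0757]
tool_rot: [-29.8, 90.0, -176.5]
contact_force: [-4.4, -0.8, 2.6]
finger_gap: 0.0101
```

>>> arm_command --rows '[{"slide": [0,0,0],"spin": 0},{"slide": [0,0,0],"spin": 0},{"slide": [0,0,0],"spin": 0},{"slide": [0,0,0],"spin": 0}]' --jaw 25

```text
time: 17.62
eef_pos: [0.6251, 0.0582, 0.076]
tool_rot: [148.1, 89.9, 1.3]
contact_force: [0.3, 0.7, -0.0]
finger_gap: 0.0212
```

```bash
python3 -c "
from h import *
plan([.6244,.0583,.0765],33)
cv2.imwrite('pics/w15.png',camera('wrist'))
"
```

```text
t 17.62 pos [0.6251 0.0582 0.076 ] yaw -146.78 j [ -1.9  22.8  94.4   0.   62.7 144.9] gap 21.2 F [ 0.3  0.7 -0. ] 
 slide [-0.003 -0.003  0.003] spin -5.992718474391775
```

View pics/w15.png

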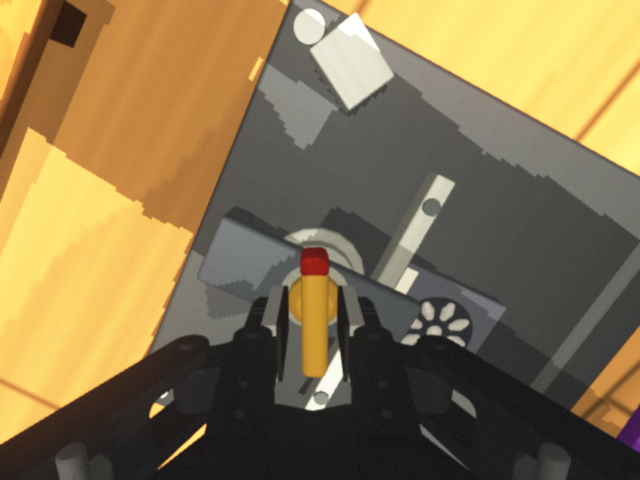

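Forward 138° so far. I'll open wide so the fingers clear the T-bar ends, spin back 180° and regrip.

>>> arm_command --rows '[{"slide": [0,0,0],"spin": 0},{"slide": [0,0,0],"spin": 0},{"slide": [0,0,0],"spin": 0},{"slide": [0,0,0],"spin": 0},{"slide": [0,0,0],"spin": 0},{"slide": [0,0,0],"spin": 0},{"slide": [0,0,0],"spin": 0}]' --jaw 95

```text
time: 18.25
eef_pos: [0.6246, 0.0582, 0.0758]
tool_rot: [137.2, 90.0, -9.7]
contact_force: [-0.5, -0.0, 0.6]
finger_gap: 0.0812
```

>>> arm_command --rows '[{"slide": [0,0,0],"spin": -1},{"slide": [0,0,0],"spin": -1},{"slide": [0,0,0],"spin": -1},{"slide": [0,0,0],"spin": -1},{"slide": [0,0,0],"spin": -1}]'

```text
time: 18.67
eef_pos: [0.6246, 0.0582, 0.0758]
tool_rot: [123.4, 90.0, 6.8]
contact_force: [-0.8, 0.1, -0.3]
finger_gap: 0.0811
```

>>> arm_command --rows '[{"slide": [0,0,0],"spin": -1},{"slide": [0,0,0],"spin": -1},{"slide": [0,0,0],"spin": -1},{"slide": [0,0,0],"spin": -1},{"slide": [0,0,0],"spin": -1}]'

```text
time: 19.08
eef_pos: [0.6245, 0.0582, 0.0758]
tool_rot: [95.9, 90.0, 9.1]
contact_force: [0.1, -0.2, -0.6]
finger_gap: 0.081
```

>>> arm_command --rows '[{"slide": [0,0,0],"spin": -1},{"slide": [0,0,0],"spin": -1},{"slide": [0,0,0],"spin": -1},{"slide": [0,0,0],"spin": -1},{"slide": [0,0,0],"spin": -1}]'

```text
time: 19.5
eef_pos: [0.6245, 0.0582, 0.0758]
tool_rot: [161.2, 90.0, 104.4]
contact_force: [0.5, 0.2, 0.8]
finger_gap: 0.0812
```

>>> arm_command --rows '[{"slide": [0,0,0],"spin": -1},{"slide": [0,0,0],"spin": -1},{"slide": [0,0,0],"spin": -1},{"slide": [0,0,0],"spin": -1},{"slide": [0,0,0],"spin": -1}]'

```text
time: 19.92
eef_pos: [0.6246, 0.0582, 0.0758]
tool_rot: [11.3, 90.0, -15.6]
contact_force: [0.1, 0.7, 0.4]
finger_gap: 0.081
```

>>> arm_command --rows '[{"slide": [0,0,0],"spin": -1},{"slide": [0,0,0],"spin": -1},{"slide": [0,0,0],"spin": -1},{"slide": [0,0,0],"spin": -1},{"slide": [0,0,0],"spin": -1}]'

```text
time: 20.33
eef_pos: [0.6246, 0.0582, 0.0758]
tool_rot: [5.1, 90.0, 8.1]
contact_force: [0.5, -0.8, -0.4]
finger_gap: 0.0811
```

>>> arm_command --rows '[{"slide": [0,0,0],"spin": -1},{"slide": [0,0,0],"spin": -1},{"slide": [0,0,0],"spin": -1},{"slide": [0,0,0],"spin": -1},{"slide": [0,0,0],"spin": -1},{"slide": [0,0,0],"spin": -1}]'

```text
time: 20.83
eef_pos: [0.6245, 0.0582, 0.0758]
tool_rot: [117.5, 90.0, 150.2]
contact_force: [-1.6, -0.0, 0.8]
finger_gap: 0.0813
```

```bash
python3 -c "
from h import *
plan([.6243,.0583,.0765],33)
cv2.imwrite('pics/w16.png',camera('wrist'))
"
```

```text
t 20.83 pos [0.6245 0.0582 0.0758] yaw 32.74 j [ -1.9  22.8  94.5   0.   62.7 -34.6] gap 81.3 F [-1.6 -0.   0.8] 
 slide [-0.005  0.001 -0.001] spin -0.008717523190339449
```

View pics/w16.png

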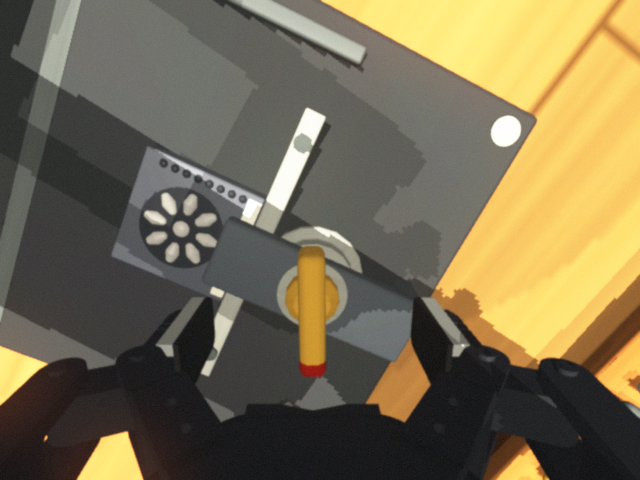

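Aligned again, and the plaque is still flush. Closing, then 180° more forward.

>>> arm_command --rows '[{"slide": [0,0,0],"spin": 0},{"slide": [0,0,0],"spin": 0},{"slide": [0,0,0],"spin": 0},{"slide": [0,0,0],"spin": 0},{"slide": [0,0,0],"spin": 0},{"slide": [0,0,0],"spin": 0},{"slide": [0,0,0],"spin": 0},{"slide": [0,0,0],"spin": 0}]' --jaw 0

```text
time: 21.55
eef_pos: [0.6243, 0.0581, 0.0758]
tool_rot: [165.6, 90.0, -161.2]
contact_force: [-2.0, -1.2, 1.7]
finger_gap: 0.0101
```

>>> arm_command --rows '[{"slide": [0.001,0,0],"spin": 0.2},{"slide": [0.001,0,0],"spin": 0.4},{"slide": [0.002,0,0],"spin": 0.6},{"slide": [0.003,0,0],"spin": 0.8},{"slide": [0.003,0,0],"spin": 1},{"slide": [0.003,0,0],"spin": 1}]'

```text
time: 22.05
eef_pos: [0.6242, 0.0581, 0.0753]
tool_rot: [-164.8, 90.0, -161.9]
contact_force: [-2.1, -0.9, 1.7]
finger_gap: 0.0107
```

>>> arm_command --rows '[{"slide": [0.001,0,0],"spin": 0.2},{"slide": [0.001,0,0],"spin": 0.4},{"slide": [0.002,0,0],"spin": 0.6},{"slide": [0.003,0,0],"spin": 0.8},{"slide": [0.003,0,0],"spin": 1},{"slide": [0.003,0,0],"spin": 1}]'

```text
time: 22.55
eef_pos: [0.6241, 0.0581, 0.0748]
tool_rot: [-140.5, 89.9, -167.4]
contact_force: [-3.1, -1.2, 2.2]
finger_gap: 0.0099
```

>>> arm_command --rows '[{"slide": [0.001,0,0],"spin": 0.2},{"slide": [0.001,0,0],"spin": 0.4},{"slide": [0.002,0,0],"spin": 0.6},{"slide": [0.003,0,0],"spin": 0.8},{"slide": [0.003,0,0],"spin": 1},{"slide": [0.003,0,0],"spin": 1}]'

```text
time: 23.05
eef_pos: [0.6241, 0.0582, 0.0743]
tool_rot: [-117.7, 89.9, -174.5]
contact_force: [-3.8, -1.5, 2.2]
finger_gap: 0.0101
```

>>> arm_command --rows '[{"slide": [0.001,0,0],"spin": 0.2},{"slide": [0.001,0,0],"spin": 0.4},{"slide": [0.002,0,0],"spin": 0.6},{"slide": [0.003,0,0],"spin": 0.8},{"slide": [0.003,0,0],"spin": 1},{"slide": [0.003,0,0],"spin": 1}]'

```text
time: 23.55
eef_pos: [0.624, 0.0583, 0.0738]
tool_rot: [-93.0, 89.9, -179.7]
contact_force: [-4.3, -0.1, 1.9]
finger_gap: 0.01
```

>>> arm_command --rows '[{"slide": [0.001,0,0],"spin": 0.2},{"slide": [0.001,0,0],"spin": 0.4},{"slide": [0.002,0,0],"spin": 0.6},{"slide": [0.003,0,0],"spin": 0.8},{"slide": [0.003,0,0],"spin": 1},{"slide": [0.003,0,0],"spin": 1}]'

```text
time: 24.05
eef_pos: [0.624, 0.0584, 0.0733]
tool_rot: [-71.6, 89.9, 171.8]
contact_force: [-4.3, -0.6, 2.1]
finger_gap: 0.0101
```

>>> arm_command --rows '[{"slide": [0.001,0,0],"spin": 0.2},{"slide": [0.001,0,0],"spin": 0.4},{"slide": [0.002,0,0],"spin": 0.6},{"slide": [0.003,0,0],"spin": 0.8},{"slide": [0.003,0,0],"spin": 1},{"slide": [0.003,0,0],"spin": 1}]'

```text
time: 24.55
eef_pos: [0.6241, 0.0584, 0.0729]
tool_rot: [-49.8, 89.9, 163.6]
contact_force: [-4.4, -0.2, 1.7]
finger_gap: 0.0103
```

>>> arm_command --rows '[{"slide": [0,0,0],"spin": 0},{"slide": [0,0,0],"spin": 0},{"slide": [0,0,0],"spin": 0},{"slide": [0,0,0],"spin": 0}]' --jaw 25

```text
time: 24.88
eef_pos: [0.6251, 0.0582, 0.0733]
tool_rot: [149.4, 89.9, 2.7]
contact_force: [0.4, 0.2, -0.2]
finger_gap: 0.0213
```

```bash
python3 -c "
from h import *
plan([.6243,.0583,.0765],33)
cv2.imwrite('pics/w17.png',camera('wrist'))
m=camera_model('wrist');s,q,R=st()
ax=np.array([.6244,.0582])
d=R[:2,1];d=d/np.linalg.norm(d)
for z in (.076,.073,.070):
  print(z,proj('wrist',np.array([[*(ax+.027*d),z],[*(ax-.027*d),z]]),m).round(1).tolist())
"
```

```text
t 24.88 pos [0.6251 0.0582 0.0733] yaw -146.71 j [ -1.9  23.   94.5   0.   62.4 144.8] gap 21.3 F [ 0.4  0.2 -0.2] 
 slide [-0.021 -0.003  0.004] spin -5.990449740548859
0.076 [[315.6, 264.4], [315.2, 388.1]]
0.073 [[315.6, 261.7], [315.2, 383.4]]
0.07 [[315.5, 259.2], [315.1, 378.7]]
```

View pics/w17.png

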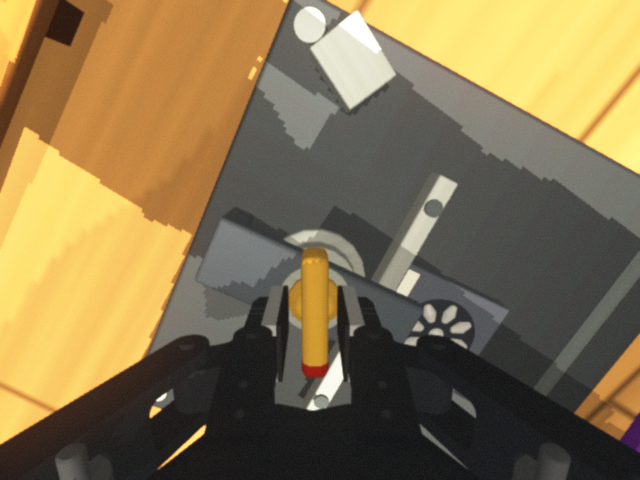

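The screw is following the thread (T-bar end at y 376 means the top is near 70 mm). One last regrip for the remaining ~53°.

>>> arm_command --rows '[{"slide": [0,0,0],"spin": 0},{"slide": [0,0,0],"spin": 0},{"slide": [0,0,0],"spin": 0},{"slide": [0,0,0],"spin": 0},{"slide": [0,0,0],"spin": 0},{"slide": [0,0,0],"spin": 0},{"slide": [0,0,0],"spin": 0}]' --jaw 95

```text
time: 25.52
eef_pos: [0.6245, 0.0583, 0.0731]
tool_rot: [-114.1, 90.0, 99.0]
contact_force: [0.3, -1.0, -0.2]
finger_gap: 0.0809
```

>>> arm_command --rows '[{"slide": [0,0,0],"spin": -1},{"slide": [0,0,0],"spin": -1},{"slide": [0,0,0],"spin": -1},{"slide": [0,0,0],"spin": -1},{"slide": [0,0,0],"spin": -1}]'

```text
time: 25.93
eef_pos: [0.6245, 0.0582, 0.0731]
tool_rot: [128.5, 90.0, 11.9]
contact_force: [0.7, -0.5, 0.1]
finger_gap: 0.0813
```

>>> arm_command --rows '[{"slide": [0,0,0],"spin": -1},{"slide": [0,0,0],"spin": -1},{"slide": [0,0,0],"spin": -1},{"slide": [0,0,0],"spin": -1},{"slide": [0,0,0],"spin": -1}]'

```text
time: 26.35
eef_pos: [0.6245, 0.0582, 0.0731]
tool_rot: [79.4, 90.0, -7.4]
contact_force: [-0.2, -0.5, 0.4]
finger_gap: 0.0809
```

>>> arm_command --rows '[{"slide": [0,0,0],"spin": -1},{"slide": [0,0,0],"spin": -1},{"slide": [0,0,0],"spin": -1},{"slide": [0,0,0],"spin": -1},{"slide": [0,0,0],"spin": -1}]'

```text
time: 26.77
eef_pos: [0.6245, 0.0583, 0.0731]
tool_rot: [172.6, 90.0, 115.8]
contact_force: [0.5, 0.1, 0.0]
finger_gap: 0.0813
```

>>> arm_command --rows '[{"slide": [0,0,0],"spin": -1},{"slide": [0,0,0],"spin": -1},{"slide": [0,0,0],"spin": -1},{"slide": [0,0,0],"spin": -1},{"slide": [0,0,0],"spin": -1}]'

```text
time: 27.18
eef_pos: [0.6245, 0.0583, 0.0731]
tool_rot: [81.2, 90.0, 54.3]
contact_force: [0.6, -0.4, -0.4]
finger_gap: 0.0811
```

>>> arm_command --rows '[{"slide": [0,0,0],"spin": -1},{"slide": [0,0,0],"spin": -1},{"slide": [0,0,0],"spin": -1},{"slide": [0,0,0],"spin": -1},{"slide": [0,0,0],"spin": -1}]'

```text
time: 27.6
eef_pos: [0.6245, 0.0582, 0.0731]
tool_rot: [-23.5, 90.0, -20.5]
contact_force: [-0.1, -0.4, -0.1]
finger_gap: 0.081
```

>>> arm_command --rows '[{"slide": [0,0,0],"spin": -1},{"slide": [0,0,0],"spin": -1},{"slide": [0,0,0],"spin": -1},{"slide": [0,0,0],"spin": -1},{"slide": [0,0,0],"spin": -1},{"slide": [0,0,0],"spin": -1}]'

```text
time: 28.1
eef_pos: [0.6246, 0.0582, 0.0731]
tool_rot: [-53.3, 90.0, -20.5]
contact_force: [-0.7, -0.3, 0.2]
finger_gap: 0.0811
```

```bash
python3 -c "
from h import *
plan([.6243,.0583,.0728],33)
cv2.imwrite('pics/w18.png',camera('wrist'))
"
```

```text
t 28.1 pos [0.6246 0.0582 0.0731] yaw 32.74 j [ -1.9  23.   94.5  -0.   62.4 -34.6] gap 81.1 F [-0.7 -0.3  0.2] 
 slide [ 0.002  0.001 -0.001] spin -0.008639213784921414
```

View pics/w18.png

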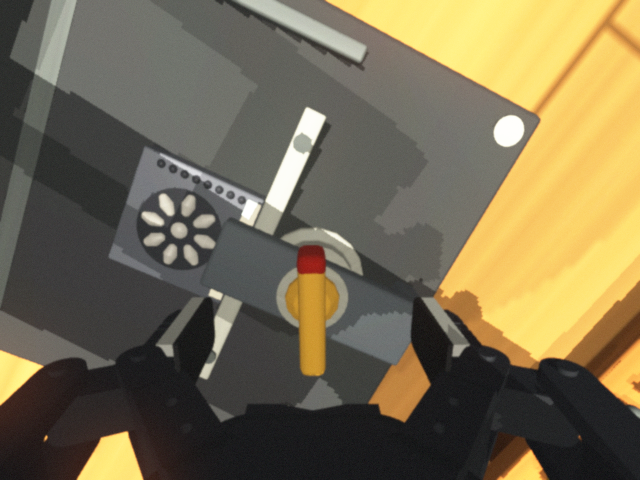

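>>> arm_command --rows '[{"slide": [0,0,0],"spin": 0},{"slide": [0,0,0],"spin": 0},{"slide": [0,0,0],"spin": 0},{"slide": [0,0,0],"spin": 0},{"slide": [0,0,0],"spin": 0},{"slide": [0,0,0],"spin": 0},{"slide": [0,0,0],"spin": 0},{"slide": [0,0,0],"spin": 0}]' --jaw 0

```text
time: 28.82
eef_pos: [0.6243, 0.0581, 0.0731]
tool_rot: [169.1, 90.0, -157.8]
contact_force: [-2.4, -1.8, 2.9]
finger_gap: 0.0101
```

>>> arm_command --rows '[{"slide": [0.001,0,0],"spin": 0.2},{"slide": [0.001,0,0],"spin": 0.4},{"slide": [0.002,0,0],"spin": 0.6},{"slide": [0.003,0,0],"spin": 0.8},{"slide": [0.003,0,0],"spin": 0.87},{"slide": [0.003,0,0],"spin": 0.87}]'

```text
time: 29.32
eef_pos: [0.6243, 0.0581, 0.0727]
tool_rot: [-166.6, 90.0, -159.7]
contact_force: [-2.2, -1.1, 1.8]
finger_gap: 0.0101
```

>>> arm_command --rows '[{"slide": [0.001,0,0],"spin": 0.2},{"slide": [0.001,0,0],"spin": 0.4},{"slide": [0.002,0,0],"spin": 0.6},{"slide": [0.003,0,0],"spin": 0.8},{"slide": [0.003,0,0],"spin": 0.87},{"slide": [0.003,0,0],"spin": 0.87},{"slide": [0.003,0,0],"spin": 0.87},{"slide": [0.003,0,0],"spin": 0.87}]'

```text
time: 29.98
eef_pos: [0.6242, 0.0581, 0.0722]
tool_rot: [-146.8, 89.9, -165.7]
contact_force: [-5.7, -2.4, 4.0]
finger_gap: 0.0098
```

>>> arm_command --rows '[{"slide": [0,0,0],"spin": 0},{"slide": [0,0,0],"spin": 0},{"slide": [0,0,0],"spin": 0},{"slide": [0,0,0],"spin": 0}]'

```text
time: 30.32
eef_pos: [0.6242, 0.0581, 0.0722]
tool_rot: [-145.7, 89.9, -164.7]
contact_force: [-5.2, -2.4, 4.3]
finger_gap: 0.0103
```

```bash
python3 -c "
from h import *
plan([.6243,.0583,.0728],-19)
im=camera('wrist');cv2.imwrite('pics/w19.png',im)
plan([.6243,.0583,.0728],-19)
im=camera('scene');cv2.imwrite('pics/s19.png',cv2.resize(im[180:320,100:560],None,fx=1.7,fy=1.7))
m=camera_model('wrist');s,q,R=st()
ax=np.array([.6244,.0582])
d=R[:2,1];d=d/np.linalg.norm(d)
for z in (.076,.073,.070):
  print(z,proj('wrist',np.array([[*(ax+.027*d),z],[*(ax-.027*d),z]]),m).round(1).tolist())
"
```

```text
t 30.32 pos [0.6242 0.0581 0.0722] yaw -18.99 j [-1.9 23.1 94.6 -0.  62.4 17.1] gap 10.3 F [-5.2 -2.4  4.3] 
 slide [-0.004  0.002  0.   ] spin 0.00021197144425061747
t 30.37 pos [0.6242 0.0581 0.0722] yaw -18.99 j [-1.9 23.1 94.6 -0.  62.4 17.1] gap 10.0 F [-5.1 -3.   4.5] 
 slide [-0.004  0.002  0.   ] spin 0.00024651958260524985
0.076 [[309.3, 261.0], [309.5, 386.2]]
0.073 [[309.3, 258.4], [309.5, 381.4]]
0.07 [[309.4, 255.8], [309.6, 376.8]]
```

View pics/w19.png

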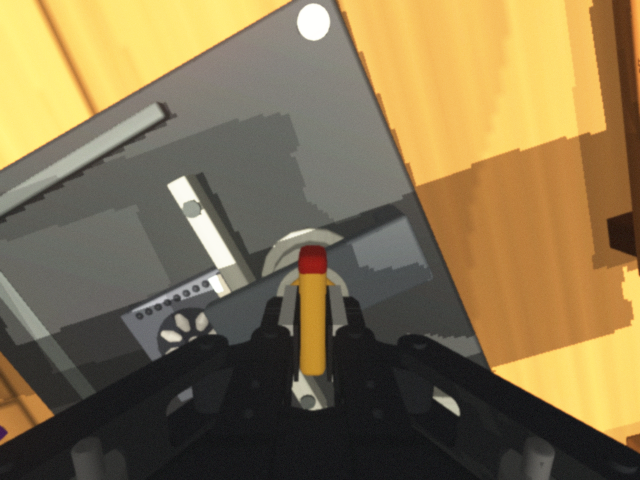

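View pics/s19.png

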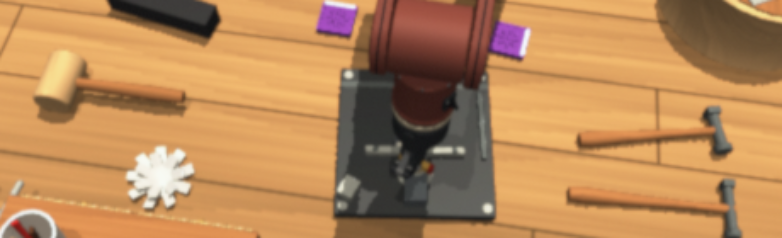

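```bash
python3 -c "
from workcell import *
print(close_job())"
```

```text
the job is handed in; nothing more can be done
None
```

The plaque is against the stop bar and the screw is about one turn in, with the gripper still holding the T-head. I handed the job in at about 30 s of the 72 s allowed; no verdict is reported.

**Plaque:** I gripped it, lifted it a few mm and turned it about 107° clockwise. I lowered it before the strap and slid it under the nose until it pressed on the bar (12 N) and the bed (10 N). After I released it, the wrist pictures showed the chalked side flush and parallel with the bar, and centred under the strap to within about 1 mm. It still looked flush before the last regrip.

**Screw:**
- **Backward:** I turned it back about 82°. A look at 59° back showed no drop. At 82° it read 5 to 6 mm lower, so it fell somewhere in between.
- **Forward:** I then turned it 370° forward with two regrips. That is about one turn from the thread's start, give or take 11°, because I only know the drop to within those two looks.
- **At the end:** the T-bar's top measured about 69 to 70 mm above the bench, which is about -6 mm lift. The arm was still, with the fingers closed on the T-head at 10 mm (30 N grip set) and off the plaque.

**What disagreed:**
- My first wrist measurement was about 3.5 mm off because the arm was still settling, so I measured again.
- The first grip on the T-head was about 3 mm off the screw's axis, with up to 8 N of side force. I opened, re-centred and regripped.
- At hand-in there was still about 6 N of side force and 4 N upward.
- The end view mostly hid the plaque, so that last check is only partial.

I saw none of the tools or loose blocks move in the pictures, though I did not measure them.

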